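Fill the drip planter with clay balls and lay its bottle in the cradle

TASK

Set up the self-watering planter: with the scoop, and without fingers touching the clay balls, move all of the clay balls from the tray into the grey planter box. Only then lay the standing watering bottle on its side in the wooden cradle, centred on the two saddles with its cap end reaching over the planter box. Leave the scoop standing upright on the cork mat, and do not disturb the vase, the clock or the potted plant.

Things in the scene. Friction and masses are not known exactly. Their poses are not given: they have to be found in the camera images.
- scoop: loose aluminium hand scoop, about 180 g, standing on the mat. Origin: centre of the pan's flat underside, z up. Pan 98 mm long (x -50 to +48), 100 mm wide (y). Its open FRONT points along its own -x, roughly to the robot. Back wall x = +45 to +48, 50 mm high; side walls 3 mm thick, 37 mm high for x = 0 to +45, 19 mm high for x = -26 to 0, none further forward.
- scoop_lip (a point): middle of the scoop's front lip, on the underside (scoop x = -50, y = 0, z = 0); the floor is 1.5 mm thick here and 3 mm further back; axes as the scoop's.
- scoop_grip (a point): point to grip in the scoop's wooden handle (scoop x = +45, y = 0, z = 95 mm); the handle is an upright bar 34 mm (x) by 20 mm (y), from z = 46 to z = 130 mm, gripped across y from above; axes as the scoop's.
- mat: cork mat 150 x 140 x 3 mm, fixed, where the scoop stands. Origin: centre of its underside. Long side along x.
- tray: fixed open white tray, outside 288 (x) x 122 (y) x 50 mm high, walls 4 mm, inside 114 mm wide, floor 4 mm thick. Origin: centre of its underside, z up. Its -x end (nearest the robot) has inside it a 45 degree ramp that rises from the floor at x = -94 mm up to the rim at x = -140 mm. The balls start on the floor at x = -96 to +16 mm; the far part of the floor is empty.
- ramp_foot (a point): middle of the line where the tray's ramp meets its floor (tray x = -94, y = 0, on the floor 4 mm above the tray's underside); same axes as the tray.
- planter: fixed unit: grey open box, dark wooden bottle cradle beside it. Origin: centre of the box's underside, z up. Box 150 (x) x 140 (y) x 62 mm high, walls and floor 6 mm. Cradle on its -y side: two V saddles 16 mm thick at y = -200 and -110 mm, 45 degree faces, groove along y, upper edges 82 mm above the table and 24 mm either side of the groove; end stop from y = -243 to -233, 82 mm high.
- cradle (a point): point midway between the saddles on the axis that the bottle has when it lies in them (planter x = 0, y = -155, z = 95 mm); axes as the planter's, y along the groove towards the box.
- bottle: loose closed white plastic watering bottle, about 180 g (varies), 185 mm long: weighted grey foot 60 mm across and 10 mm thick, then a cylinder 52 mm in diameter up to 120 mm from the base, tapering to a 26 mm neck at 145 mm, grey cap to 185 mm. Centre of mass 36 mm from the base. Origin: centre of its base; own z runs along its axis from base to cap. Starts standing upright.
- bottle_mid (a point): point on the bottle's axis 70 mm from its base.
- bottle_tip (a point): centre of the cap's end, 185 mm from the base.
- vase: loose white ceramic vase, 124 mm high, 100 mm wide; a bystander. Origin: centre of its underside.
- clock: loose round wooden clock lying flat, 170 mm across, 22 mm thick; a bystander. Origin: centre of its underside.
- potplant: loose small plant in a white pot, 65 mm high pot with leaves to about 130 mm; a bystander. Origin: centre of its underside.
- ball1: loose round terracotta clay ball, 28 mm in diameter, 14 g, rolls freely; may be absent. Origin: its centre.
- ball2: loose round terracotta clay ball, 28 mm in diameter, 14 g, rolls freely; may be absent. Origin: its centre.
- ball3: loose round terracotta clay ball, 28 mm in diameter, 14 g, rolls freely; may be absent. Origin: its centre.
- ball4: loose round terracotta clay ball, 28 mm in diameter, 14 g, rolls freely; may be absent. Origin: its centre.
- ball5: loose round terracotta clay ball, 28 mm in diameter, 14 g, rolls freely; may be absent. Origin: its centre.
- ball6: loose round terracotta clay ball, 28 mm in diameter, 14 g, rolls freely; may be absent. Origin: its centre.
- ball7: loose round terracotta clay ball, 28 mm in diameter, 14 g, rolls freely; may be absent. Origin: its centre.
- ball8: loose round terracotta clay ball, 28 mm in diameter, 14 g, rolls freely; may be absent. Origin: its centre.
- ball9: loose round terracotta clay ball, 28 mm in diameter, 14 g, rolls freely; may be absent. Origin: its centre.

How it is judged:
By the outcome, as a careful person would: the job done as asked, in the order asked, and still so for the second after the job is handed in, with the robot touching nothing.
Of ball1, ball2, ball3, ball4, ball5, ball6, ball7, ball8, ball9 only 6 to 9 are there at a start; the rules pass over those that are not, and their reading is None.
At some moment in a run one of bottle, scoop may be knocked a few centimetres aside while the robot is not near it.
It also fails if it takes over 210 s, if anything falls off the work surface, if the arm or the gripper's body presses on something with over 40 N, if the wrist force passes 120 N, or if a joint passes its speed limit or range.

ROBOT

A 6-joint arm with a two-finger parallel gripper is mounted at the origin on the work surface. World frame = base frame: x ahead of the robot, y to its left, z up, the work surface at z = 0. Lengths are in m, angles in rad, forces in N, time in s.
With the tool pointing down it reaches from about 0.3 to 0.85 m from the base axis. Payload 4.2 kg.
Tool frame: the origin (TCP) lies midway between the tips of the shut fingers; the grasp point (between the pads) lies 19 mm behind it (arm.grip_depth is the z of the grasp point in the tool frame, in m); z points along the fingers, y is the direction in which the jaws open and shut (so a half turn about z gives the same grasp; the last joint's range is limited). The gripper opens to 91 mm and grips with 3 to 60 N. Pads are 32 mm wide; open, the fingers measure 118 mm over their backs; the gripper's body (76 mm by 178 mm) begins 60 mm behind the grasp point.
Start: joints at [-1.178, 0.32, 1.565, -0, 1.257, -0.02], TCP at [0.231, -0.527, 0.214] pointing down, gripper open.
Joint ranges: [-3.11, 3.11], [-0.84, 2.01], [0.21, 2.61], [-1.34, 4.49], [0.05, 2.63], [-2.56, 2.56]. Speed limits (rad/s): [2.57, 2.57, 3.14, 3.14, 3.14, 3.14].

INTERFACE

Orientations are given as a rotation vector (axis times angle).
In Python, from plant import arm gives the robot as it stands.
- The arm moves only by the shell command python3 -m inch 'ROWS' [FORCE]. ROWS is JSON, a list of rows, each an object of numbers: "gripper": the finger opening in m, from 0 to 0.0912; "dx", "dy", "dz": the shift along the tool's x, y, z in m; "rx", "ry", "rz": the turn, a rotation vector about the tool's x, y, z in degrees. In form: [{"gripper": .., "dx": .., "dy": .., "dz": .., "rx": .., "ry": .., "rz": ..}, ...]. A call has 1 to 8 rows; each row is the pose to reach, as a shift and turn from the pose measured when the call began, along the tool's axes at that moment; what a row does not reach only later rows make up. A row lasts 1/8 s, in which the tool goes at most 62.5 mm and 10.7 degrees, less where a joint would pass 70% of its speed; a pose out of reach is approached as far as the arm can. A call with a gripper value outside its range is refused whole. The fingers move at their own pace and stop on an object; FORCE is the grip in N (left out, the last holds). Time passes only in rows, so rows that repeat a pose let the fingers close. It gives the time, the measured TCP pose, the force and the opening at its end, in the units of the state.
- arm.observe(): the state, without advancing time (a new reading comes with each control period).
- arm.grab_frame(name): name is "side" or "top" or "wrist"; returns a dict with "image" (400x640x3 uint8, blue, green, red), "depth" (400x640 float32, m along the optical axis (not along the pixel's ray), 0 where there is no reading), "camera_matrix" (3x3 intrinsics, pixels), "R" (3x3) and "t" (3): a world point X has camera coordinates R X + t. Camera axes: x right, y down, z forward; pixel columns grow to the right and rows downward; lengths in m; the calibration is good to about 2 mm. A picture is of the moment at which its call begins.
- arm.close_job(): hands the job in, once; it reports no verdict.
The state is a dict: "t": time; "joint_positions": joint angles; "joint_vel": joint speeds; "tau": joint torques, N m; "position": TCP position; "tcp_rot": TCP orientation; "ft_force": force on the tool from outside, world axes, zero at the start; "torque": the same for the moment, N m; "grip_width": opening from 0.0 (shut) to 1.0 (fully open).
Only numpy, scipy, OpenCV 4.12 (cv2) and the standard library are available. Lean on these libraries where they do the work, as an engineer would, in place of code of your own. Each camera call takes 0.05 s, during which the arm holds its last target.

## Working session

There is one attempt and no reset: what is moved stays moved. The work goes in short steps, Python scripts to look and compute and a shell command to move; the robot and the scene stay as the last step left them, time stands still between calls to the robot, and variables do not carry over. Pictures are saved under pics/ and viewed, and the job is handed in when it is done.

```bash
ls; mkdir -p pics
python3 - <<'E'
from plant import arm
import cv2
print(arm.observe()); print(arm.grip_depth)
for n in("side","top","wrist"):
    f=arm.grab_frame(n); cv2.imwrite(f"pics/{n}0.png",f["image"]); print(n,f["camera_matrix"].tolist(),f["R"].round(4).tolist(),f["t"])
E
```

```text
pics
{'t': 0.0, 'joint_positions': array([-1.17798949e+00,  3.20295047e-01,  1.56567865e+00, -9.92340934e-06,
        1.25737917e+00, -2.00019275e-02]), 'joint_vel': array([ 3.85428826e-05,  2.40491448e-04, -6.65601270e-04, -1.09632957e-03,
        8.78190760e-04, -2.83769841e-03]), 'tau': array([ 1.98044792e-03, -4.12450254e+01, -2.31979430e+01,  7.30097503e-02,
        4.59844933e-02, -1.35648756e-04]), 'position': array([ 0.23048523, -0.52623615,  0.21311861]), 'tcp_rot': array([-3.07321729e+00, -6.43494651e-01,  5.26690503e-04]), 'ft_force': array([-0.63673241, -0.47161975,  0.02282236]), 'torque': array([-0.01397641,  0.03102339, -0.01973757]), 'grip_width': 0.9960796475767594}
-0.0188
side [[449.7714595395887, 0.0, 328.04312270046506], [0.0, 449.7714595395887, 205.50510258735176], [0.0, 0.0, 1.0]] [[-0.898, -0.4399, 0.0081], [-0.2872, 0.5721, -0.7683], [0.3334, -0.6922, -0.6401]] [0.55908885 0.27190602 1.01187172]
top [[508.7337481516995, 0.0, 308.9691991610745], [0.0, 508.7337481516995, 201.15968928201607], [0.0, 0.0, 1.0]] [[-0.0087, -1.0, -0.0034], [-0.9836, 0.0092, -0.18], [0.1801, 0.0017, -0.9837]] [0.03595469 0.60865125 1.26472427]
wrist [[314.3176659449967, 0.0, 321.4870227951631], [0.0, 314.3176659449967, 200.74563480364873], [0.0, 0.0, 1.0]] [[0.4016, -0.9158, -0.0024], [-0.883, -0.3879, 0.2642], [-0.2429, -0.1039, -0.9645]] [-0.57412582 -0.03125487  0.39116446]
```

View pics/top0.png

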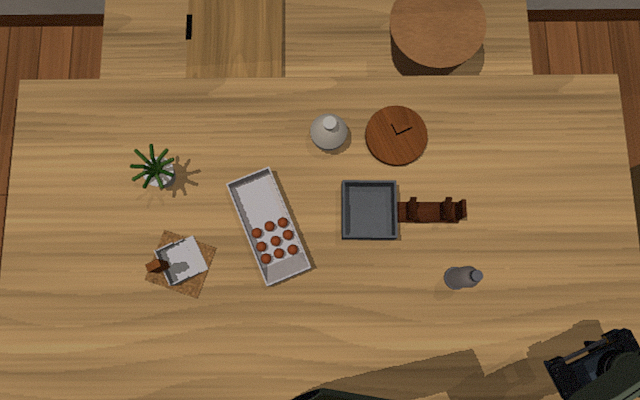

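View pics/side0.png

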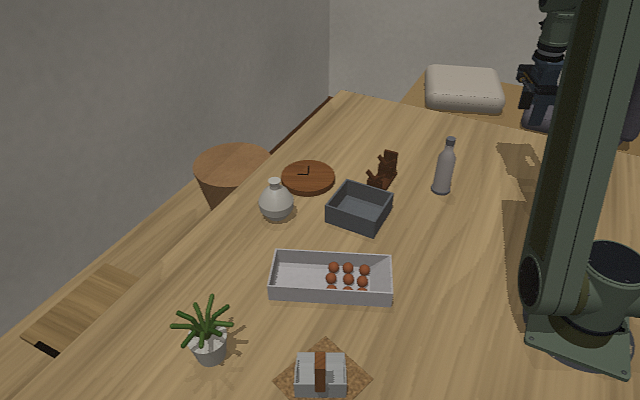

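View pics/wrist0.png

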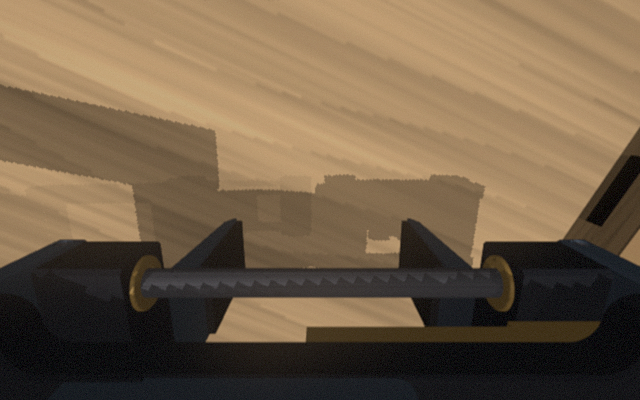

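```bash
cat > h.py <<'E'
from plant import arm
import cv2, numpy as np
from scipy.spatial.transform import Rotation as Ro
def grab(n): return arm.grab_frame(n)
def ray(f,u,v):
    K,R,t=f["camera_matrix"],np.array(f["R"]),np.array(f["t"]).ravel()
    d=R.T@np.linalg.solve(K,np.array([u,v,1.])); return -R.T@t,d
def onz(f,u,v,z):
    c,d=ray(f,u,v); return c+d*(z-c[2])/d[2]
def cloud(f):
    K,R,t=f["camera_matrix"],np.array(f["R"]),np.array(f["t"]).ravel()
    v,u=np.mgrid[:400,:640]; D=f["depth"].astype(float)
    P=np.stack([(u-K[0,2])/K[0,0]*D,(v-K[1,2])/K[1,1]*D,D],-1)
    X=(P-t)@R; X[D<=0]=np.nan; return X
def proj(f,X):
    c=np.array(f["R"])@np.asarray(X,float)+np.array(f["t"]).ravel(); p=f["camera_matrix"]@c; return p[:2]/p[2]
def crop(f,name,u0,v0,u1,v1,s):
    cv2.imwrite("pics/"+name,cv2.resize(f["image"][v0:v1,u0:u1],None,fx=s,fy=s,interpolation=cv2.INTER_CUBIC))
def pose():
    o=arm.observe(); return np.array(o["position"]),Ro.from_rotvec(o["tcp_rot"]),o
E
python3 - <<'E'
from h import *
f=grab("top"); crop(f,"c1.png",120,150,320,300,4)
crop(f,"c2.png",320,160,500,300,4)
X=cloud(f)
for n,(u0,v0,u1,v1) in dict(scoop=(120,215,225,310),tray=(220,160,320,295),plant=(330,170,480,250),bot=(435,255,495,300)).items():
    S=X[v0:v1,u0:u1].reshape(-1,3); S=S[~np.isnan(S[:,0])]
    print(n,np.percentile(S[:,2],[0,1,5,50,90,99,100]).round(4))
    if n=="scoop":
        for a,b in((.015,.045),(.1,.15)):
            q=S[(S[:,2]>a)&(S[:,2]<b)]; print(a,len(q),cv2.minAreaRect((q[:,:2]*1000).astype(np.float32)), q.mean(0))
    if n=="tray":
        q=S[(S[:,2]>.045)&(S[:,2]<.056)]; print(len(q),cv2.minAreaRect((q[:,:2]*1000).astype(np.float32)))
        q=S[(S[:,2]>.01)&(S[:,2]<.056)]; print(len(q),cv2.minAreaRect((q[:,:2]*1000).astype(np.float32)))
    if n=="plant":
        q=S[(S[:,2]>.055)&(S[:,2]<.068)]; print(len(q),cv2.minAreaRect((q[:,:2]*1000).astype(np.float32)))
        q=S[(S[:,2]>.076)&(S[:,2]<.09)]; print(len(q),cv2.minAreaRect((q[:,:2]*1000).astype(np.float32)))
    if n=="bot":
        q=S[(S[:,2]>.178)]; print(len(q),q.mean(0), (q.max(0)+q.min(0))/2)
E
```

```text
scoop [-0.0117 -0.0069 -0.0048  0.0004  0.0066  0.1302  0.1388]
0.015 193 ((457.82928466796875, 375.2090148925781), (101.06517791748047, 72.97566223144531), 26.21625328063965) [0.45307892 0.38929492 0.02911613]
0.1 173 ((442.4444274902344, 405.8514099121094), (20.661216735839844, 34.63349914550781), 25.469118118286133) [0.4420362  0.40370512 0.12676043]
tray [-0.0105 -0.007  -0.0048  0.0009  0.0275  0.0504  0.0571]
546 ((548.9815063476562, 139.7824249267578), (288.5550842285156, 122.150634765625), 22.212974548339844)
2232 ((549.2659912109375, 139.8986053466797), (289.51763916015625, 122.150634765625), 22.212974548339844)
plant [-0.0115 -0.0072 -0.0051  0.0013  0.0423  0.0778  0.0882]
690 ((585.9346313476562, -209.85093688964844), (311.6397705078125, 151.10736083984375), 88.73677062988281)
161 ((585.1016235351562, -296.287841796875), (142.44007873535156, 55.50395584106445), 89.44356536865234)
bot [-0.0113 -0.0074 -0.0054  0.0004  0.1303  0.1853  0.1879]
118 [ 0.40995492 -0.34852962  0.18343045] [ 0.41013404 -0.34950606  0.18310347]
```

View pics/c1.png

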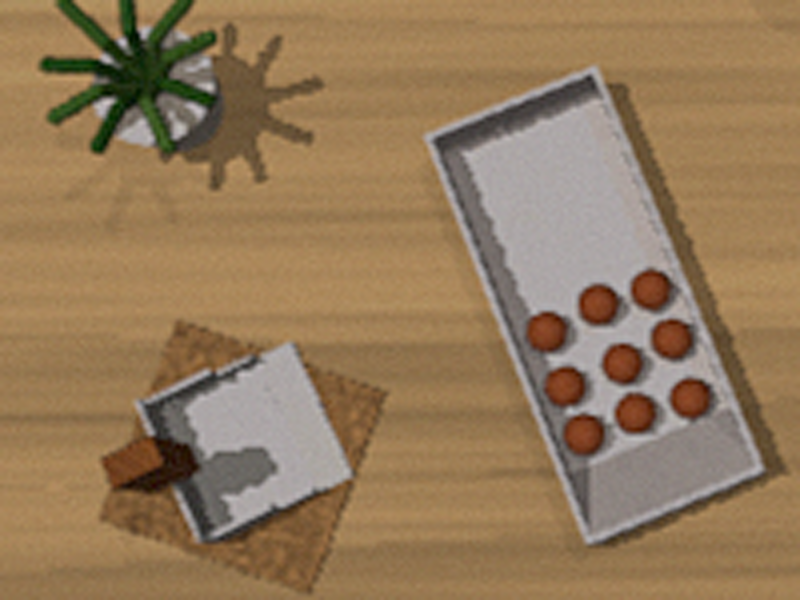

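View pics/c2.png

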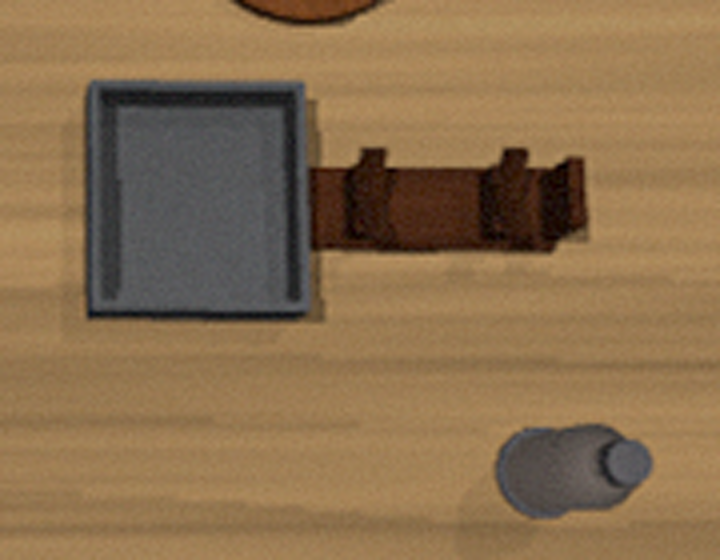

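```bash
cat >> h.py <<'E'
TR=(np.array([.549,.1398,0]),np.deg2rad(22.2))
def to_tray(p):
    d=np.asarray(p)-TR[0]; c,s=np.cos(TR[1]),np.sin(TR[1]); return np.array([c*d[0]+s*d[1],-s*d[0]+c*d[1],d[2]])
def from_tray(p):
    c,s=np.cos(TR[1]),np.sin(TR[1]); return TR[0]+np.array([c*p[0]-s*p[1],s*p[0]+c*p[1],p[2]])
def balls(f,z=.018,box=None):
    hsv=cv2.cvtColor(f["image"],cv2.COLOR_BGR2HSV); m=((hsv[...,0]<12)&(hsv[...,1]>140)&(hsv[...,2]>50)).astype(np.uint8)
    if box: k=np.zeros_like(m);u0,v0,u1,v1=box;k[v0:v1,u0:u1]=1;m*=k
    n,l,st,c=cv2.connectedComponentsWithStats(m); out=[]
    for i in range(1,n):
        if st[i,4]>25: out.append((c[i].round(1),st[i,4],onz(f,*c[i],z)))
    return out
def scoop_tool(o,yaw,pitch=0,grip=(.045,0,.095)):
    "tool pose that puts scoop origin at o, yaw deg, pitch deg (+ = lip up)"
    # lip(-x) up: rotate about +y by +pitch
    R=Ro.from_euler('z',yaw,degrees=True)*Ro.from_euler('y',pitch,degrees=True)
    Rt=R*Ro.from_matrix(np.diag([1.,-1,-1]))
    g=np.asarray(o)+R.apply(grip); return g+Rt.apply([0,0,.0188]),Rt
def plan(p,R):
    p0,R0,o=pose(); d=R0.inv().apply(np.asarray(p)-p0)*1000; r=(R0.inv()*R).as_rotvec(degrees=True)
    print("from",p0.round(4),"to",np.round(p,4),"| tool d mm",d.round(1),"r deg",r.round(1))
def st():
    p0,R0,o=pose(); print("t%.2f"%o["t"],"p",p0.round(4),"R",R0.as_matrix().round(3).tolist(),"F",np.round(o["ft_force"],1),"w",round(o["grip_width"]*91.2,1))
E
python3 - <<'E'
from h import *
f=grab("top")
for c,a,p in balls(f,box=(225,165,315,290)): print(c,a,(to_tray(p)*1000).round(1))
for n,uv in dict(vase=(329,132),clock=(396,136)).items(): print(n,onz(f,*uv,.05).round(3))
X=cloud(f); S=X[215:310,120:225].reshape(-1,3); q=S[(S[:,2]>.118)]; print(len(q),cv2.minAreaRect((q[:,:2]*1000).astype(np.float32)))
h=cv2.cvtColor(f["image"],cv2.COLOR_BGR2HSV)
o=np.array([.461,.3645,.003]); p,R=scoop_tool(o,115.5); print(p,R.as_matrix().round(2))
p[2]=.30; plan(p,R)
p[:2]=(.33,-.05); plan(p,R)
E
```

```text
[282.3 221.9] 68 [ -3.6 -39.6  18. ]
[269.2 225.8] 69 [ 0.  -3.7 18. ]
[256.2 232.6] 69 [-3.3 34.7 18. ]
[287.5 234.1] 67 [-39.1 -39.9  18. ]
[275.2 240.4] 69 [-42.   -3.9  18. ]
[261.  246.1] 69 [-41.5  36.2  18. ]
[292. 249.] 68 [-79.9 -36.   18. ]
[278.4 253. ] 67 [-75.8   0.8  18. ]
[265.5 258. ] 73 [-75.   36.9  18. ]
vase [ 0.797 -0.025  0.05 ]
clock [ 0.784 -0.203  0.05 ]
139 ((442.6919860839844, 406.2620544433594), (20.563867568969727, 34.82954406738281), 26.790027618408203)
[0.441627   0.40511634 0.0792    ] [[-0.43  0.9   0.  ]
 [ 0.9   0.43  0.  ]
 [ 0.    0.   -1.  ]]
from [ 0.2306 -0.5265  0.2136] to [0.4416 0.4051 0.3   ] | tool d mm [ 567.  -768.8  -85.8] r deg [ -0.   -0.  -91.8]
from [ 0.2306 -0.5265  0.2136] to [ 0.33 -0.05  0.3 ] | tool d mm [ 282.2 -396.7  -86.1] r deg [ -0.   -0.  -91.8]
```

```bash
python3 -m inch '[{"gripper":0.07,"dz":-0.06},{"gripper":0.07,"dx":0.04,"dy":-0.05,"dz":-0.086,"rz":-10},{"gripper":0.07,"dx":0.282,"dy":-0.397,"dz":-0.086,"rz":-80},{"gripper":0.07,"dx":0.282,"dy":-0.397,"dz":-0.086,"rz":-80},{"gripper":0.07,"dx":0.282,"dy":-0.397,"dz":-0.086,"rz":-80},{"gripper":0.07,"dx":0.282,"dy":-0.397,"dz":-0.086,"rz":-80},{"gripper":0.07,"dx":0.282,"dy":-0.397,"dz":-0.086,"rz":-80},{"gripper":0.07,"dx":0.282,"dy":-0.397,"dz":-0.086,"rz":-80}]' 20
python3 - <<'E'
from h import *
o=np.array([.461,.3645,.003]); p,R=scoop_tool(o,115.8); p[2]=.22; st(); plan(p,R)
E
```

```text
t0.25 p [ 0.2306 -0.5265  0.2136] R [[0.916, 0.401, -0.0], [0.401, -0.916, 0.001], [0.0, -0.001, -1.0]] F [-0.  -0.  -0.2] w 91.4
from [ 0.2306 -0.5265  0.2136] to [0.4414 0.405  0.22  ] | tool d mm [ 566.8 -768.7   -5.8] r deg [ -0.   -0.  -92.1]invalid input at $[0]: expected keys gripper, dx, dy, dz, rx, ry, rz
```

```bash
python3 -m inch '[{"gripper":0.07,"dx":0,"dy":0,"dz":-0.06,"rx":0,"ry":0,"rz":0},{"gripper":0.07,"dx":0.04,"dy":-0.05,"dz":-0.086,"rx":0,"ry":0,"rz":-10},{"gripper":0.07,"dx":0.282,"dy":-0.397,"dz":-0.086,"rx":0,"ry":0,"rz":-80},{"gripper":0.07,"dx":0.282,"dy":-0.397,"dz":-0.086,"rx":0,"ry":0,"rz":-80},{"gripper":0.07,"dx":0.282,"dy":-0.397,"dz":-0.086,"rx":0,"ry":0,"rz":-80},{"gripper":0.07,"dx":0.282,"dy":-0.397,"dz":-0.086,"rx":0,"ry":0,"rz":-80},{"gripper":0.07,"dx":0.282,"dy":-0.397,"dz":-0.086,"rx":0,"ry":0,"rz":-80},{"gripper":0.07,"dx":0.282,"dy":-0.397,"dz":-0.086,"rx":0,"ry":0,"rz":-80}]' 20
python3 - <<'E'
from h import *
o=np.array([.461,.3645,.003]); p,R=scoop_tool(o,115.8); p[2]=.22; st(); plan(p,R)
E
```

```text
t: 1.25
position: [0.319, -0.101, 0.2998]
tcp_rot: [2.052, 2.378, 0.002]
ft_force: [1.8, 0.5, -0.1]
grip_width: 0.769
t1.25 p [ 0.319  -0.101   0.2998] R [[-0.146, 0.989, 0.001], [0.989, 0.146, 0.0], [0.0, 0.001, -1.0]] F [ 1.8  0.5 -0.1] w 70.2
from [ 0.319  -0.101   0.2998] to [0.4414 0.405  0.22  ] | tool d mm [482.7 195.   80.1] r deg [  0.1  -0.  -17.4]
```

```bash
python3 -m inch '[{"gripper":0.07,"dx":0.483,"dy":0.195,"dz":0.03,"rx":0,"ry":0,"rz":-17.4},{"gripper":0.07,"dx":0.483,"dy":0.195,"dz":0.03,"rx":0,"ry":0,"rz":-17.4},{"gripper":0.07,"dx":0.483,"dy":0.195,"dz":0.03,"rx":0,"ry":0,"rz":-17.4},{"gripper":0.07,"dx":0.483,"dy":0.195,"dz":0.03,"rx":0,"ry":0,"rz":-17.4},{"gripper":0.07,"dx":0.483,"dy":0.195,"dz":0.03,"rx":0,"ry":0,"rz":-17.4},{"gripper":0.07,"dx":0.483,"dy":0.195,"dz":0.03,"rx":0,"ry":0,"rz":-17.4},{"gripper":0.07,"dx":0.483,"dy":0.195,"dz":0.05,"rx":0,"ry":0,"rz":-17.4},{"gripper":0.07,"dx":0.483,"dy":0.195,"dz":0.08,"rx":0,"ry":0,"rz":-17.4}]'
python3 - <<'E'
from h import *
o=np.array([.461,.3645,.003]); p,R=scoop_tool(o,115.8); p[2]=.22; st(); plan(p,R)
f=grab("wrist"); cv2.imwrite("pics/w1.png",f["image"])
f=grab("top"); cv2.imwrite("pics/t1.png",f["image"])
E
```

```text
t: 2.25
position: [0.4348, 0.3773, 0.2379]
tcp_rot: [1.667, 2.66, 0.007]
ft_force: [0.4, 0.1, 0.2]
grip_width: 0.769
t2.25 p [0.4348 0.3773 0.2379] R [[-0.436, 0.9, 0.004], [0.9, 0.436, 0.003], [0.001, 0.005, -1.0]] F [0.4 0.1 0.2] w 70.1
from [0.4348 0.3773 0.2379] to [0.4414 0.405  0.22  ] | tool d mm [22. 18. 18.] r deg [ 0.3 -0.   0.1]
```

View pics/w1.png

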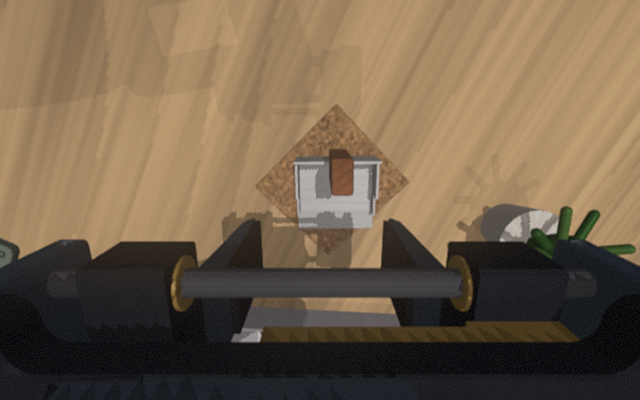

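View pics/t1.png

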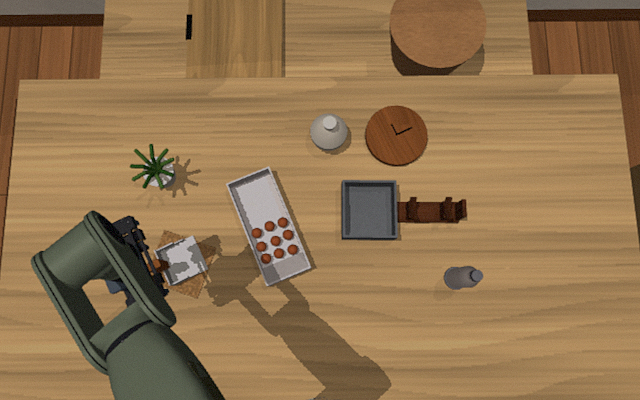

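Run:
```python
from h import *
f=grab("wrist")
hsv=cv2.cvtColor(f["image"],cv2.COLOR_BGR2HSV); crop(f,"w2.png",240,80,440,260,4)
X=cloud(f); S=X[90:240,250:420].reshape(-1,3); q=S[(S[:,2]>.118)]; print(len(q),cv2.minAreaRect((q[:,:2]*1000).astype(np.float32)),q[:,2].max())
o=np.array([.461,.3645,.003]); p,R=scoop_tool(o,115.8); st(); plan(p,R)
```

```text
1646 ((425.4470520019531, 396.879638671875), (86.03250122070312, 33.27914810180664), 25.787687301635742) 0.2652994714950963
t2.40 p [0.4331 0.3755 0.2342] R [[-0.438, 0.899, -0.003], [0.899, 0.438, -0.003], [-0.001, -0.004, -1.0]] F [-0.  -0.9 -0.4] w 69.8
from [0.4331 0.3755 0.2342] to [0.4414 0.405  0.0792] | tool d mm [ 23.1  21.1 154.9] r deg [-0.2  0.1  0.2]
```

View pics/w2.png

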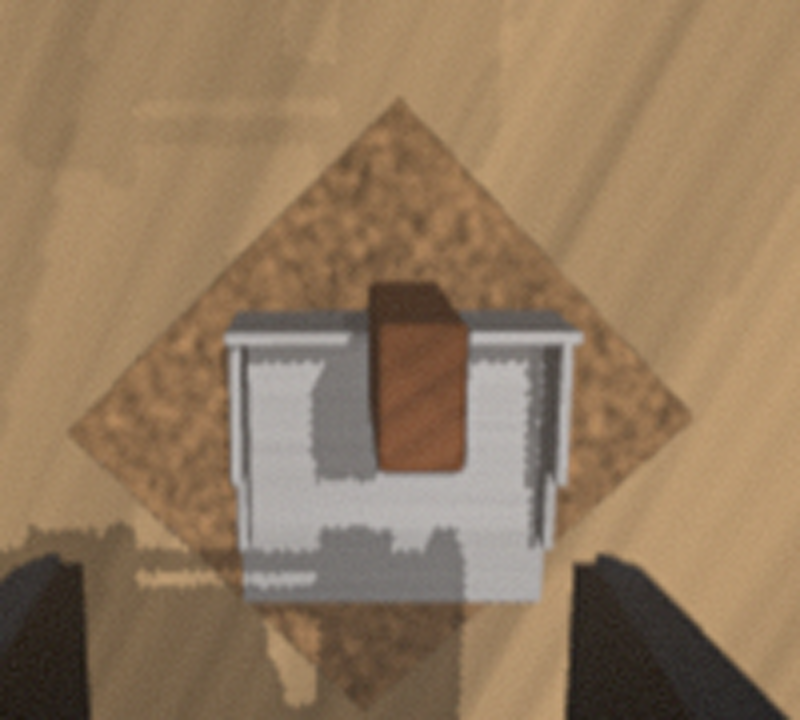

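Run:
```python
from h import *
f=grab("wrist")
for u,v in((380,322),(467,322),(463,470),(380,470),(422,396)): print(onz(f,240+u/4,80+v/4,.133).round(4))
f=grab("top")
for u,v in((150.,),) if 0 else ((165,230.3),(216.5,247.5),(197,298)): print('mat',onz(f,u,v,.003).round(4))
```

```text
[0.4265 0.4125 0.133 ]
[0.4434 0.4208 0.133 ]
[0.458 0.391 0.133]
[0.4413 0.3828 0.133 ]
[0.4421 0.402  0.133 ]
mat [0.5429 0.4162 0.003 ]
mat [0.4957 0.2773 0.003 ]
mat [0.3643 0.3251 0.003 ]
```

```bash
python3 -m inch '[{"gripper":0.07,"dx":0.022,"dy":0.021,"dz":0.02,"rx":0,"ry":0,"rz":0},{"gripper":0.07,"dx":0.022,"dy":0.021,"dz":0.05,"rx":0,"ry":0,"rz":0},{"gripper":0.07,"dx":0.022,"dy":0.021,"dz":0.09,"rx":0,"ry":0,"rz":0},{"gripper":0.07,"dx":0.022,"dy":0.021,"dz":0.13,"rx":0,"ry":0,"rz":0},{"gripper":0.07,"dx":0.022,"dy":0.021,"dz":0.155,"rx":0,"ry":0,"rz":0},{"gripper":0.07,"dx":0.022,"dy":0.021,"dz":0.155,"rx":0,"ry":0,"rz":0},{"gripper":0.07,"dx":0.022,"dy":0.021,"dz":0.155,"rx":0,"ry":0,"rz":0}]'
python3 - <<'E'
from h import *
o=np.array([.461,.3635,.003]); p,R=scoop_tool(o,115.8); st(); plan(p,R)
f=grab("wrist"); cv2.imwrite("pics/w3.png",f["image"])
E
```

```text
t: 3.38
position: [0.4442, 0.4027, 0.0844]
tcp_rot: [1.669, 2.659, 0.005]
ft_force: [0.1, 0.1, -0.5]
grip_width: 0.767
t3.38 p [0.4442 0.4027 0.0844] R [[-0.435, 0.901, 0.003], [0.901, 0.435, 0.002], [0.0, 0.004, -1.0]] F [ 0.1  0.1 -0.5] w 69.9
from [0.4442 0.4027 0.0844] to [0.4414 0.404  0.0792] | tool d mm [ 2.4 -2.   5.2] r deg [ 0.2 -0.  -0. ]
```

View pics/w3.png

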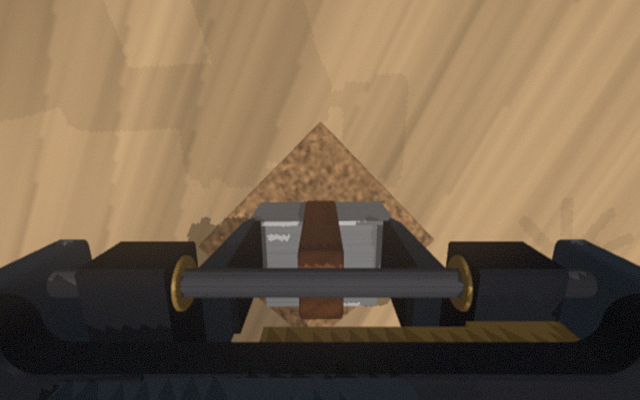

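Handle (columns 300–343) is centred between the fingers. Close on it.

```bash
python3 -m inch '[{"gripper":0.07,"dx":0.002,"dy":-0.002,"dz":0.005,"rx":0,"ry":0,"rz":0},{"gripper":0.03,"dx":0.002,"dy":-0.002,"dz":0.005,"rx":0,"ry":0,"rz":0},{"gripper":0.01,"dx":0.002,"dy":-0.002,"dz":0.005,"rx":0,"ry":0,"rz":0},{"gripper":0.01,"dx":0.002,"dy":-0.002,"dz":0.005,"rx":0,"ry":0,"rz":0},{"gripper":0.01,"dx":0.002,"dy":-0.002,"dz":0.005,"rx":0,"ry":0,"rz":0},{"gripper":0.01,"dx":0.002,"dy":-0.002,"dz":0.005,"rx":0,"ry":0,"rz":0},{"gripper":0.01,"dx":0.002,"dy":-0.002,"dz":0.005,"rx":0,"ry":0,"rz":0}]' 45
python3 - <<'E'
from h import *
st()
E
```

```text
t: 4.3
position: [0.4417, 0.404, 0.0794]
tcp_rot: [1.669, 2.659, 0.006]
ft_force: [-0.2, 0.6, -0.0]
grip_width: 0.219
t4.30 p [0.4417 0.404  0.0794] R [[-0.435, 0.9, 0.004], [0.9, 0.435, 0.002], [0.0, 0.004, -1.0]] F [-0.2  0.6 -0. ] w 20.0
```

```bash
python3 -m inch '[{"gripper":0.01,"dx":0,"dy":0,"dz":-0.01,"rx":0,"ry":0,"rz":0},{"gripper":0.01,"dx":0,"dy":0,"dz":-0.04,"rx":0,"ry":0,"rz":0},{"gripper":0.01,"dx":0,"dy":0,"dz":-0.08,"rx":0,"ry":0,"rz":0},{"gripper":0.01,"dx":0,"dy":0,"dz":-0.11,"rx":0,"ry":0,"rz":0},{"gripper":0.01,"dx":0,"dy":0,"dz":-0.11,"rx":0,"ry":0,"rz":0}]'
python3 - <<'E'
from h import *
st()
o=from_tray([.074,0,.11]); p,R=scoop_tool(o,22.2); plan(p,R)
f=grab("top"); cv2.imwrite("pics/t2.png",f["image"])
E
```

```text
t: 4.92
position: [0.4423, 0.4047, 0.1922]
tcp_rot: [1.668, 2.658, 0.015]
ft_force: [-0.7, -0.5, -2.3]
grip_width: 0.214
t4.92 p [0.4423 0.4047 0.1922] R [[-0.435, 0.9, 0.008], [0.9, 0.435, 0.006], [0.002, 0.01, -1.0]] F [-0.7 -0.5 -2.3] w 19.5
from [0.4423 0.4047 0.1922] to [0.6592 0.1848 0.1862] | tool d mm [-292.4   99.5    6.4] r deg [ 0.3 -0.6 93.6]
```

View pics/t2.png

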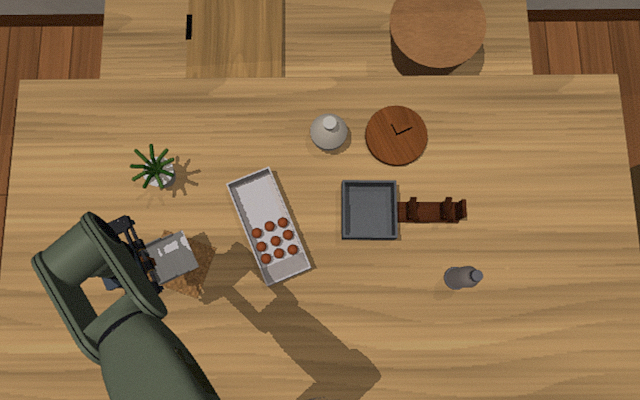

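```bash
python3 -m inch '[{"gripper":0.01,"dx":-0.03,"dy":0.01,"dz":0,"rx":0,"ry":0,"rz":10},{"gripper":0.01,"dx":-0.07,"dy":0.024,"dz":0,"rx":0,"ry":0,"rz":20},{"gripper":0.01,"dx":-0.11,"dy":0.038,"dz":0,"rx":0,"ry":0,"rz":30},{"gripper":0.01,"dx":-0.15,"dy":0.051,"dz":0,"rx":0,"ry":0,"rz":40},{"gripper":0.01,"dx":-0.19,"dy":0.065,"dz":0,"rx":0,"ry":0,"rz":50},{"gripper":0.01,"dx":-0.23,"dy":0.079,"dz":0,"rx":0,"ry":0,"rz":60},{"gripper":0.01,"dx":-0.26,"dy":0.09,"dz":0,"rx":0,"ry":0,"rz":70},{"gripper":0.01,"dx":-0.28,"dy":0.096,"dz":0,"rx":0,"ry":0,"rz":80}]'
python3 - <<'E'
from h import *
st()
o=from_tray([.074,0,.11]); p,R=scoop_tool(o,22.2); plan(p,R)
E
```

```text
t: 5.98
position: [0.6495, 0.1917, 0.1872]
tcp_rot: [-2.992, -0.954, -0.001]
ft_force: [0.1, 0.3, -2.9]
grip_width: 0.216
t5.97 p [0.6495 0.1917 0.1872] R [[0.815, 0.579, 0.0], [0.579, -0.815, 0.002], [0.001, -0.001, -1.0]] F [ 0.1  0.3 -2.9] w 19.7
from [0.6495 0.1917 0.1872] to [0.6592 0.1848 0.1862] | tool d mm [ 3.9 11.3  1. ] r deg [-0.1 -0.1 13.2]
```

```bash
python3 -m inch '[{"gripper":0.01,"dx":0.004,"dy":0.011,"dz":0.001,"rx":0,"ry":0,"rz":8},{"gripper":0.01,"dx":0.004,"dy":0.011,"dz":0.001,"rx":0,"ry":0,"rz":13.2},{"gripper":0.01,"dx":0.004,"dy":0.011,"dz":0.001,"rx":0,"ry":0,"rz":13.2},{"gripper":0.01,"dx":0.004,"dy":0.011,"dz":0.001,"rx":0,"ry":0,"rz":13.2}]'
python3 - <<'E'
from h import *
st()
o=from_tray([.074,0,.004]); p,R=scoop_tool(o,22.2); plan(p,R)
f=grab("top"); crop(f,"t3.png",180,140,380,290,4)
f=grab("side"); crop(f,"s3.png",220,180,460,360,3)
f=grab("wrist"); cv2.imwrite("pics/w4.png",f["image"])
E
```

```text
t: 6.48
position: [0.6585, 0.1851, 0.1849]
tcp_rot: [-3.081, -0.606, 0.003]
ft_force: [-0.2, 0.1, -1.7]
grip_width: 0.216
t6.47 p [0.6585 0.1851 0.1849] R [[0.925, 0.379, -0.002], [0.379, -0.925, 0.001], [-0.001, -0.002, -1.0]] F [-0.2  0.1 -1.7] w 19.7
from [0.6585 0.1851 0.1849] to [0.6592 0.1848 0.0802] | tool d mm [  0.7   0.7 104.7] r deg [-0.1  0.1  0.1]
```

View pics/t3.png

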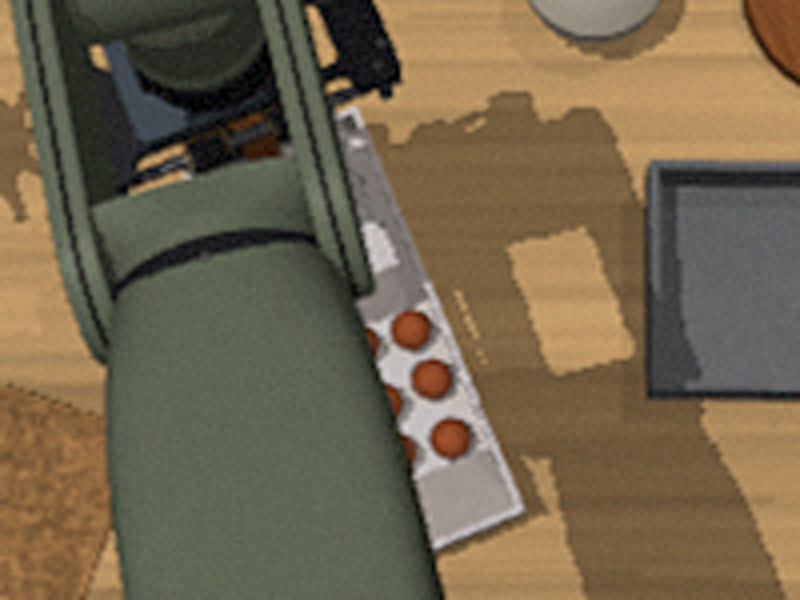

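View pics/s3.png

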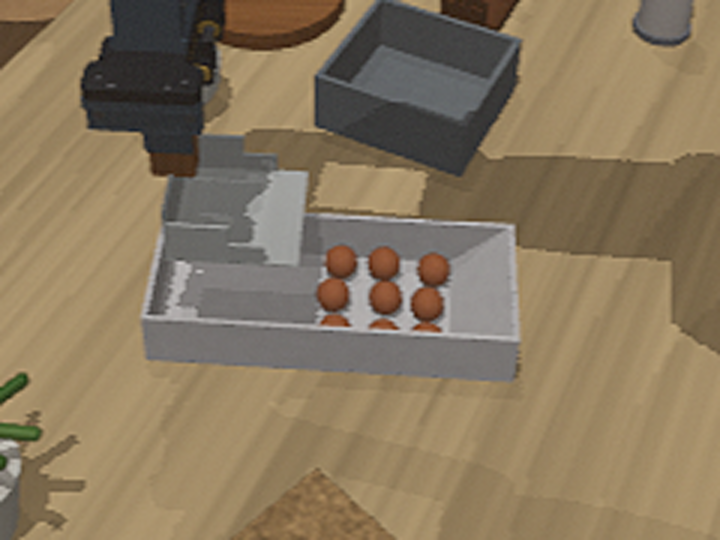

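View pics/w4.png

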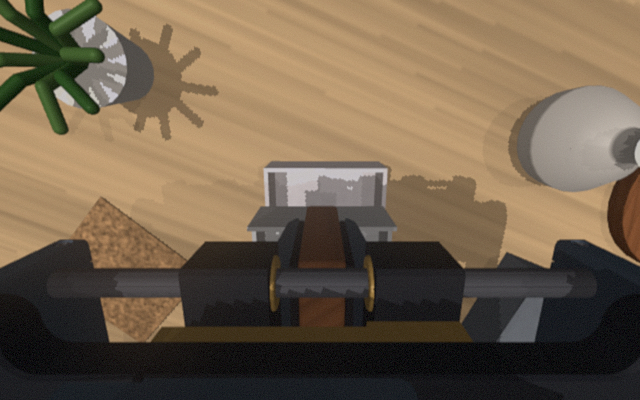

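Run:
```python
from h import *
f=grab("side")
crop(f,"s4.png",260,200,340,280,9)
for u,v in((308,172),(300,263)): print((to_tray(onz(f,220+u/3,180+v/3,.110))*1000).round(1))
```

```text
[ 21.8 -51.7 110. ]
[ 20.2  45.  110. ]
```

View pics/s4.png

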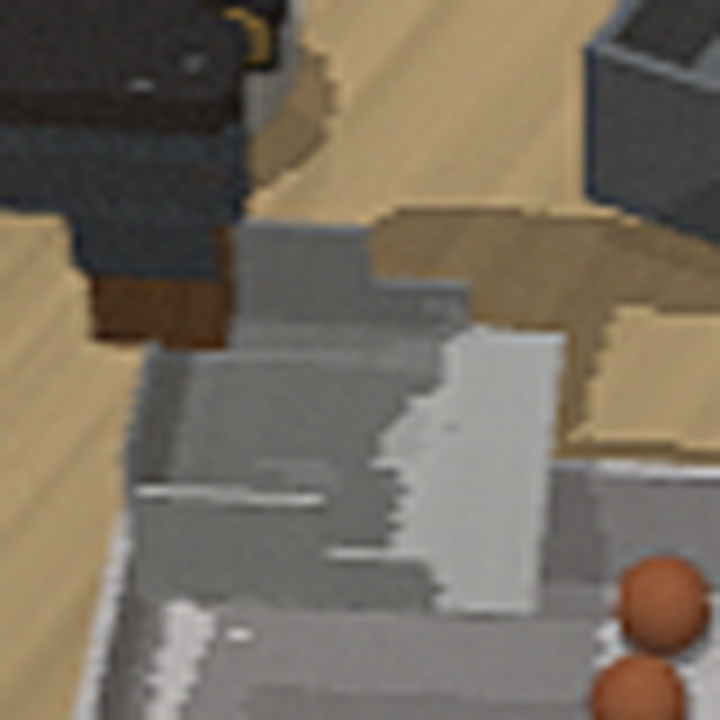

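```bash
python3 -m inch '[{"gripper":0.01,"dx":0.003,"dy":-0.001,"dz":0.02,"rx":0,"ry":0,"rz":0},{"gripper":0.01,"dx":0.003,"dy":-0.001,"dz":0.045,"rx":0,"ry":0,"rz":0},{"gripper":0.01,"dx":0.003,"dy":-0.001,"dz":0.07,"rx":0,"ry":0,"rz":0},{"gripper":0.01,"dx":0.003,"dy":-0.001,"dz":0.09,"rx":0,"ry":0,"rz":0},{"gripper":0.01,"dx":0.003,"dy":-0.001,"dz":0.098,"rx":0,"ry":0,"rz":0},{"gripper":0.01,"dx":0.003,"dy":-0.001,"dz":0.098,"rx":0,"ry":0,"rz":0}]'
python3 - <<'E'
from h import *
st()
f=grab("side"); crop(f,"s5.png",260,220,420,320,5)
o=from_tray([.074,0,.004]); p,R=scoop_tool(o,22.2); plan(p,R)
E
```

```text
t: 7.42
position: [0.6613, 0.1875, 0.088]
tcp_rot: [-3.081, -0.606, -0.0]
ft_force: [0.0, 0.4, -1.8]
grip_width: 0.218
t7.42 p [0.6613 0.1875 0.088 ] R [[0.926, 0.379, -0.0], [0.379, -0.926, 0.002], [0.0, -0.001, -1.0]] F [ 0.   0.4 -1.8] w 19.9
from [0.6618 0.1876 0.0888] to [0.6592 0.1848 0.0802] | tool d mm [-3.5  1.7  8.6] r deg [-0.1 -0.1  0. ]
```

View pics/s5.png

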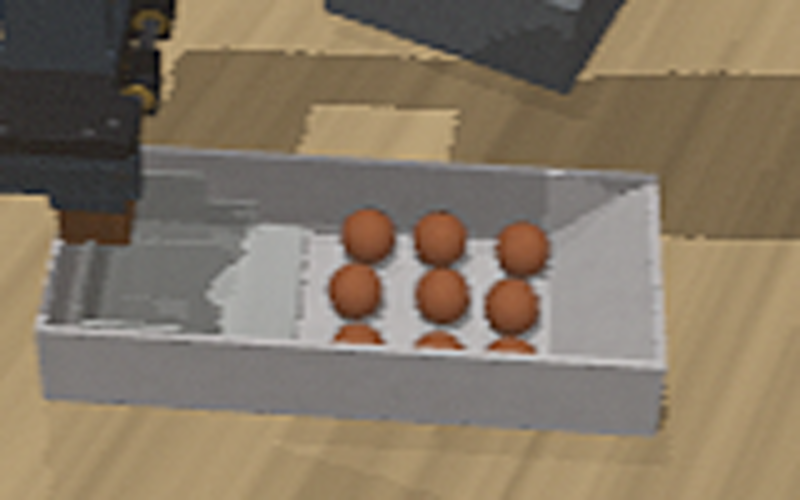

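```bash
python3 -m inch '[{"gripper":0.01,"dx":-0.002,"dy":0,"dz":0.003,"rx":0,"ry":0,"rz":0},{"gripper":0.01,"dx":-0.002,"dy":0,"dz":0.006,"rx":0,"ry":0,"rz":0},{"gripper":0.01,"dx":-0.002,"dy":0,"dz":0.006,"rx":0,"ry":0,"rz":0}]';  python3 -m inch '[{"gripper":0.01,"dx":0,"dy":0,"dz":0.002,"rx":0,"ry":0,"rz":0},{"gripper":0.01,"dx":0,"dy":0,"dz":0.002,"rx":0,"ry":0,"rz":0}]'
```

```text
t: 7.85
position: [0.6598, 0.1868, 0.0827]
tcp_rot: [-3.081, -0.605, -0.002]
ft_force: [0.2, 0.6, -1.5]
grip_width: 0.215
t: 8.1
position: [0.6597, 0.1868, 0.0806]
tcp_rot: [-3.081, -0.605, -0.002]
ft_force: [0.4, -0.2, -2.9]
grip_width: 0.214
```

```bash
python3 -m inch '[{"gripper":0.01,"dx":0,"dy":0,"dz":0.0015,"rx":0,"ry":0,"rz":0},{"gripper":0.01,"dx":0,"dy":0,"dz":0.0015,"rx":0,"ry":0,"rz":0}]'
```

```text
t: 8.35
position: [0.6599, 0.1869, 0.0803]
tcp_rot: [-3.081, -0.606, -0.003]
ft_force: [-0.5, 0.2, 3.7]
grip_width: 0.215
```

```bash
cat >> h.py <<'E'
def lip_tool(lip,pitch,yaw=22.2,grip=(.045,0,.0949)):
    R=Ro.from_euler('z',yaw,degrees=True)*Ro.from_euler('y',pitch,degrees=True)
    return scoop_tool(from_tray(lip)-R.apply([-.05,0,0]),yaw,pitch,grip)
def lipnow(grip=(.045,0,.0949)):
    p0,R0,o=pose(); Rs=R0*Ro.from_matrix(np.diag([1.,-1,-1])); g=p0-R0.apply([0,0,.0188])
    lip=g+Rs.apply(np.array([-.05,0,0])-np.array(grip)); e=Rs.as_euler('ZYX',degrees=True)
    print("lip tray mm",(to_tray(lip)*1000).round(1),"world",lip.round(4),"yaw,pitch,roll",e.round(1))
E
python3 - <<'E'
from h import *
lipnow()
plan(*lip_tool([.024,0,.004],-2)); plan(*lip_tool([-.026,0,.004],-2))
E
```

```text
lip tray mm [25.6  1.7  4. ] world [0.5721 0.1511 0.004 ] yaw,pitch,roll [22.2 -0.1  0.1]
from [0.6599 0.1869 0.0803] to [0.6567 0.1837 0.0834] | tool d mm [-4.2  1.7 -3.1] r deg [-0.1  1.9  0. ]
from [0.6599 0.1869 0.0803] to [0.6104 0.1648 0.0834] | tool d mm [-54.2   1.7  -3.2] r deg [-0.1  1.9  0. ]
```

```bash
python3 -m inch '[{"gripper":0.01,"dx":-0.004,"dy":0,"dz":-0.0026,"rx":0,"ry":1.9,"rz":0},{"gripper":0.01,"dx":-0.012,"dy":0,"dz":-0.0026,"rx":0,"ry":1.9,"rz":0},{"gripper":0.01,"dx":-0.02,"dy":0,"dz":-0.0026,"rx":0,"ry":1.9,"rz":0},{"gripper":0.01,"dx":-0.028,"dy":0,"dz":-0.0026,"rx":0,"ry":1.9,"rz":0},{"gripper":0.01,"dx":-0.035,"dy":0,"dz":-0.0026,"rx":0,"ry":1.9,"rz":0},{"gripper":0.01,"dx":-0.041,"dy":0,"dz":-0.0026,"rx":0,"ry":1.9,"rz":0},{"gripper":0.01,"dx":-0.048,"dy":0,"dz":-0.0026,"rx":0,"ry":1.9,"rz":0},{"gripper":0.01,"dx":-0.054,"dy":0,"dz":-0.0026,"rx":0,"ry":1.9,"rz":0}]'
python3 - <<'E'
from h import *
lipnow(); st(); plan(*lip_tool([-.070,0.002,.004],-2))
f=grab("side"); crop(f,"s6.png",260,220,420,320,5)
E
```

```text
t: 9.35
position: [0.6103, 0.1665, 0.0833]
tcp_rot: [-3.074, -0.604, -0.057]
ft_force: [3.7, 3.2, 5.3]
grip_width: 0.218
lip tray mm [-25.3   1.6   3.7] world [0.525  0.1317 0.0037] yaw,pitch,roll [22.2 -2.1  0.1]
t9.35 p [0.6103 0.1665 0.0833] R [[0.925, 0.378, 0.034], [0.378, -0.926, 0.015], [0.037, -0.001, -0.999]] F [3.7 3.2 5.3] w 19.8
from [0.6103 0.1665 0.0833] to [0.5689 0.1501 0.0834] | tool d mm [-44.5  -0.4  -1.7] r deg [-0.1 -0.1  0. ]
```

View pics/s6.png

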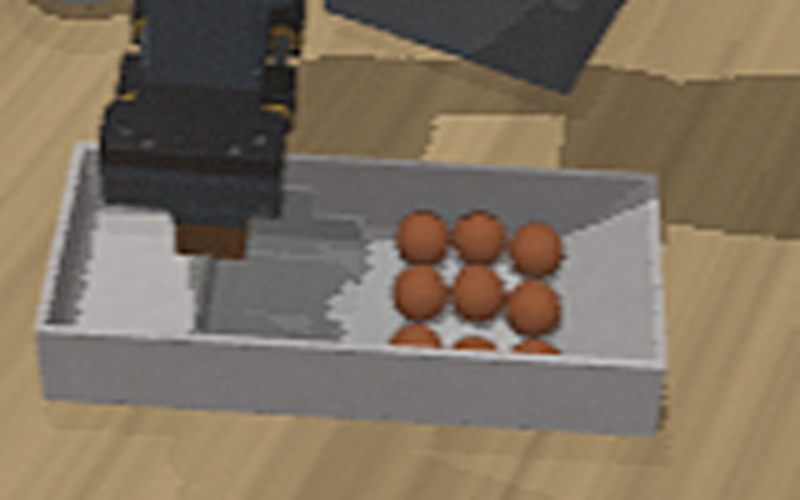

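```bash
python3 -m inch '[{"gripper":0.01,"dx":-0.006,"dy":0,"dz":-0.0002,"rx":0,"ry":0,"rz":0},{"gripper":0.01,"dx":-0.012,"dy":0,"dz":-0.0004,"rx":0,"ry":0,"rz":0},{"gripper":0.01,"dx":-0.018,"dy":0,"dz":-0.0006,"rx":0,"ry":0,"rz":0},{"gripper":0.01,"dx":-0.024,"dy":0,"dz":-0.0008,"rx":0,"ry":0,"rz":0},{"gripper":0.01,"dx":-0.030,"dy":0,"dz":-0.001,"rx":0,"ry":0,"rz":0},{"gripper":0.01,"dx":-0.036,"dy":0,"dz":-0.0013,"rx":0,"ry":0,"rz":0},{"gripper":0.01,"dx":-0.040,"dy":0,"dz":-0.0015,"rx":0,"ry":0,"rz":0},{"gripper":0.01,"dx":-0.044,"dy":0,"dz":-0.0016,"rx":0,"ry":0,"rz":0}]'
python3 - <<'E'
from h import *
lipnow(); st(); plan(*lip_tool([-.090,0.002,.004],-2))
f=grab("side"); crop(f,"s7.png",260,220,420,320,5)
E
```

```text
t: 10.4
position: [0.5681, 0.1494, 0.0831]
tcp_rot: [-3.074, -0.604, -0.054]
ft_force: [4.0, 2.0, 5.0]
grip_width: 0.218
lip tray mm [-71.    1.7   3.7] world [0.4827 0.1145 0.0037] yaw,pitch,roll [22.2 -2.   0.1]
t10.40 p [0.5681 0.1494 0.0831] R [[0.925, 0.379, 0.032], [0.378, -0.926, 0.014], [0.035, -0.001, -0.999]] F [4. 2. 5.] w 19.8
from [0.5681 0.1494 0.0831] to [0.5504 0.1425 0.0834] | tool d mm [-19.   -0.4  -0.9] r deg [-0.1 -0.   0. ]
```

View pics/s7.png

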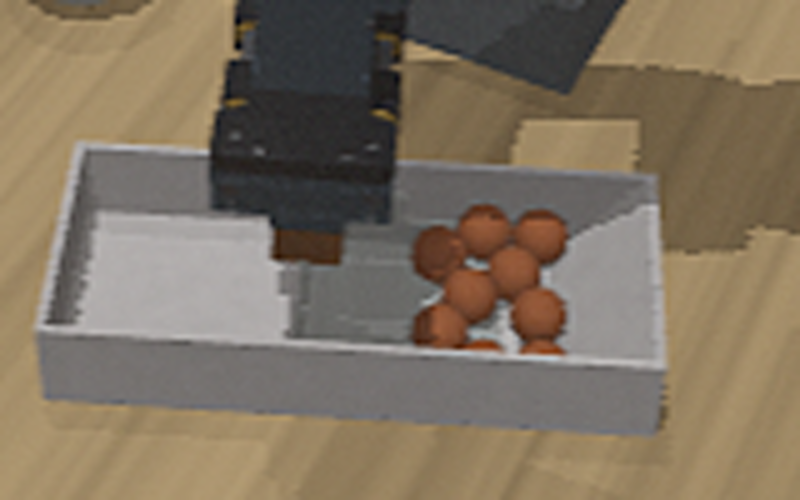

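```bash
python3 -m inch '[{"gripper":0.01,"dx":-0.005,"dy":0,"dz":-0.0002,"rx":0,"ry":0,"rz":0},{"gripper":0.01,"dx":-0.010,"dy":0,"dz":-0.0004,"rx":0,"ry":0,"rz":0},{"gripper":0.01,"dx":-0.014,"dy":0,"dz":-0.0006,"rx":0,"ry":0,"rz":0},{"gripper":0.01,"dx":-0.017,"dy":0,"dz":-0.0008,"rx":0,"ry":0,"rz":0},{"gripper":0.01,"dx":-0.019,"dy":0,"dz":-0.0008,"rx":0,"ry":0,"rz":0}]'
python3 - <<'E'
from h import *
lipnow(); st(); plan(*lip_tool([-.093,0.002,.004],-2))
f=grab("side"); crop(f,"s8.png",260,220,420,320,5)
f=grab("top"); crop(f,"t8.png",220,140,320,290,4)
E
```

```text
t: 11.08
position: [0.5494, 0.1418, 0.083]
tcp_rot: [-3.075, -0.604, -0.051]
ft_force: [3.2, 0.8, 2.5]
grip_width: 0.218
lip tray mm [-91.3   1.7   3.8] world [0.4639 0.1069 0.0038] yaw,pitch,roll [22.2 -1.9  0.1]
t11.07 p [0.5494 0.1418 0.083 ] R [[0.925, 0.379, 0.03], [0.378, -0.926, 0.014], [0.033, -0.001, -0.999]] F [3.2 0.8 2.5] w 19.9
from [0.5494 0.1418 0.083 ] to [0.5476 0.1414 0.0834] | tool d mm [-1.8 -0.3 -0.4] r deg [-0.1  0.1  0. ]
```

View pics/s8.png

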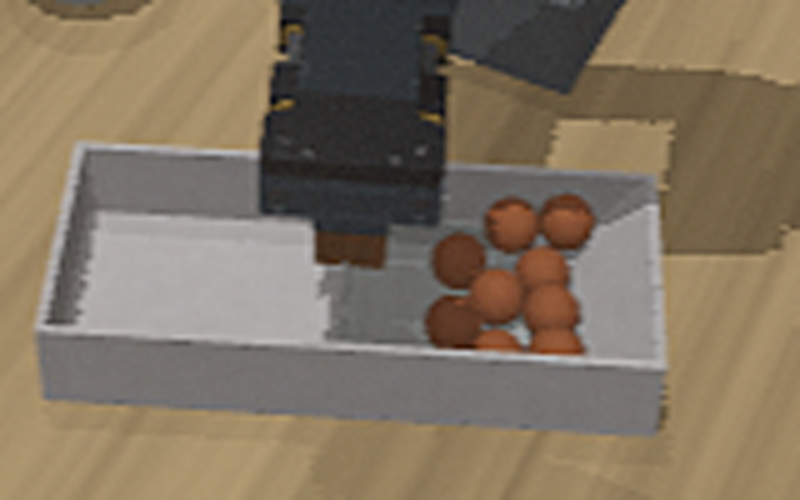

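View pics/t8.png

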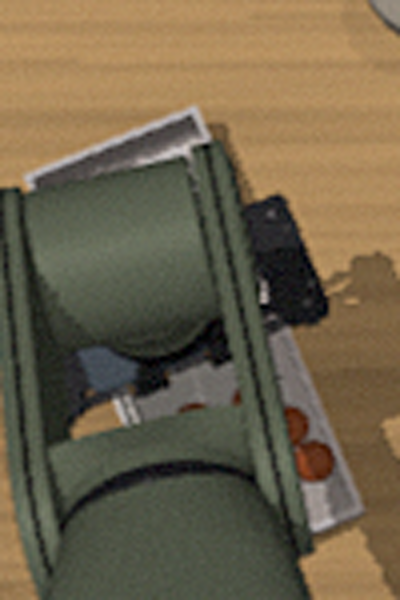

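Run:
```python
from h import *
for p,d in ((5,9),(10,17.5),(15,26),(20,34),(25,42)):
    plan(*lip_tool([-.0915-d/1000,0.0017,.0042+d/1000],p))
```

```text
from [0.5492 0.1417 0.0829] to [0.5491 0.1417 0.0807] | tool d mm [-0.2 -0.   2.2] r deg [-0.1 -6.9  0. ]
from [0.5492 0.1417 0.0829] to [0.5463 0.1405 0.0801] | tool d mm [-3.2 -0.   2.7] r deg [ -0.1 -11.9   0. ]
from [0.5492 0.1417 0.0829] to [0.5428 0.1391 0.0791] | tool d mm [-7.  -0.   3.6] r deg [ -0.1 -16.9   0.1]
from [0.5492 0.1417 0.0829] to [0.5389 0.1375 0.0772] | tool d mm [-11.3  -0.    5.3] r deg [ -0.1 -21.9   0.1]
from [0.5492 0.1417 0.0829] to [0.5342 0.1356 0.075 ] | tool d mm [-16.4  -0.    7.4] r deg [ -0.1 -26.9   0.1]
```

```bash
python3 -m inch '[{"gripper":0.01,"dx":0,"dy":0,"dz":0.001,"rx":0,"ry":-3.5,"rz":0},{"gripper":0.01,"dx":0,"dy":0,"dz":0.002,"rx":0,"ry":-6.9,"rz":0},{"gripper":0.01,"dx":-0.0015,"dy":0,"dz":0.0022,"rx":0,"ry":-9.4,"rz":0},{"gripper":0.01,"dx":-0.003,"dy":0,"dz":0.0025,"rx":0,"ry":-11.9,"rz":0},{"gripper":0.01,"dx":-0.003,"dy":0,"dz":0.0025,"rx":0,"ry":-11.9,"rz":0}]'
python3 - <<'E'
from h import *
lipnow(); st()
for p,d in ((10,17.5),(15,26),(20,34),(25,42)):
    plan(*lip_tool([-.0915-d/1000,0.0017,.0042+d/1000],p))
f=grab("side"); crop(f,"s9.png",260,220,420,320,5)
E
```

```text
t: 11.8
position: [0.5451, 0.1401, 0.0793]
tcp_rot: [3.038, 0.598, -0.274]
ft_force: [0.1, -0.3, -0.3]
grip_width: 0.216
lip tray mm [-110.6    1.8   21.4] world [0.446  0.0997 0.0214] yaw,pitch,roll [22.3 10.3  0.1]
t11.80 p [0.5451 0.1401 0.0793] R [[0.911, 0.379, -0.166], [0.373, -0.926, -0.066], [-0.179, -0.002, -0.984]] F [ 0.1 -0.3 -0.3] w 19.7
from [0.5451 0.1401 0.0793] to [0.5463 0.1405 0.0801] | tool d mm [ 1.1  0.1 -1. ] r deg [-0.1  0.3  0.1]
from [0.5451 0.1401 0.0793] to [0.5428 0.1391 0.0791] | tool d mm [-2.5  0.1  0.7] r deg [-0.1 -4.7  0.1]
from [0.5451 0.1401 0.0793] to [0.5389 0.1375 0.0772] | tool d mm [-6.2  0.1  3.3] r deg [-0.1 -9.7  0.1]
from [0.5451 0.1401 0.0793] to [0.5342 0.1356 0.075 ] | tool d mm [-10.8   0.1   6.3] r deg [ -0.1 -14.7   0.1]
```

View pics/s9.png

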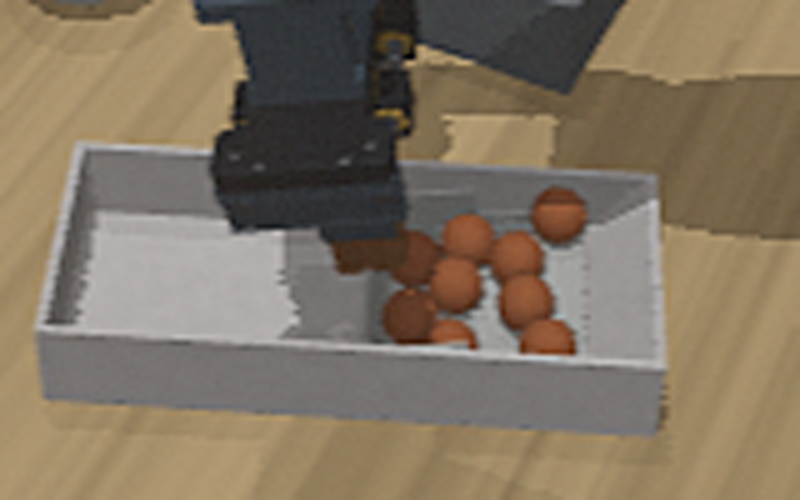

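```bash
python3 -m inch '[{"gripper":0.01,"dx":-0.001,"dy":0,"dz":0,"rx":0,"ry":-2.5,"rz":0},{"gripper":0.01,"dx":-0.0025,"dy":0,"dz":0,"rx":0,"ry":-4.7,"rz":0},{"gripper":0.01,"dx":-0.004,"dy":0,"dz":0.001,"rx":0,"ry":-7.2,"rz":0},{"gripper":0.01,"dx":-0.006,"dy":0,"dz":0.002,"rx":0,"ry":-9.7,"rz":0},{"gripper":0.01,"dx":-0.006,"dy":0,"dz":0.002,"rx":0,"ry":-9.7,"rz":0}]'
python3 - <<'E'
from h import *
lipnow(); st()
f=grab("side"); crop(f,"s10.png",260,220,420,320,5)
E
```

```text
t: 12.48
position: [0.5384, 0.1376, 0.077]
tcp_rot: [2.974, 0.585, -0.527]
ft_force: [-0.2, 0.6, -3.5]
grip_width: 0.218
lip tray mm [-126.     2.    38.1] world [0.4316 0.094  0.0381] yaw,pitch,roll [22.3 20.1  0.1]
t12.47 p [0.5384 0.1376 0.077 ] R [[0.869, 0.378, -0.318], [0.356, -0.926, -0.128], [-0.343, -0.002, -0.939]] F [-0.2  0.6 -3.5] w 19.9
```

View pics/s10.png

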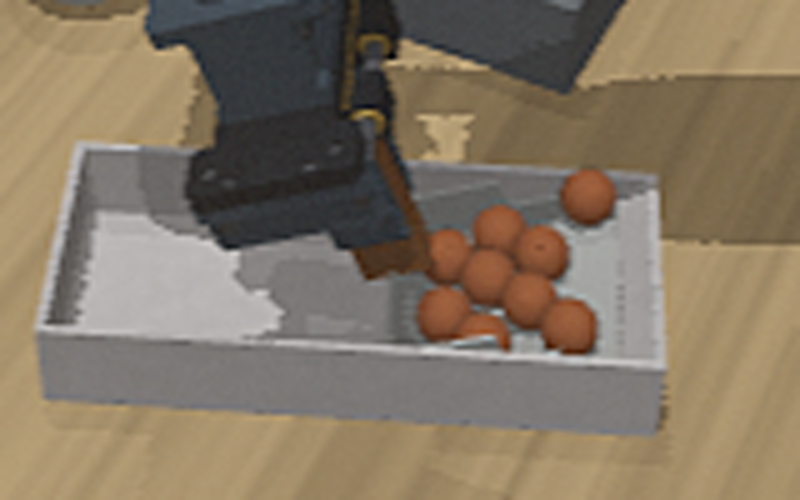

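```bash
python3 -m inch '[{"gripper":0.01,"dx":0,"dy":0.002,"dz":0,"rx":0,"ry":0,"rz":0},{"gripper":0.01,"dx":0,"dy":0.0045,"dz":0,"rx":0,"ry":0,"rz":0},{"gripper":0.01,"dx":0,"dy":0.0045,"dz":0,"rx":0,"ry":0,"rz":0}]'
python3 - <<'E'
from h import *
lipnow(); st()
f=grab("side"); crop(f,"s11.png",260,220,420,320,5)
E
```

```text
t: 12.9
position: [0.5401, 0.1331, 0.0776]
tcp_rot: [2.975, 0.585, -0.525]
ft_force: [-0.7, 0.5, -3.2]
grip_width: 0.215
lip tray mm [-126.    -2.8   38.6] world [0.4334 0.0896 0.0386] yaw,pitch,roll [22.3 20.   0.1]
t12.90 p [0.5401 0.1331 0.0776] R [[0.87, 0.378, -0.317], [0.356, -0.926, -0.127], [-0.342, -0.002, -0.94]] F [-0.7  0.5 -3.2] w 19.6
```

View pics/s11.png

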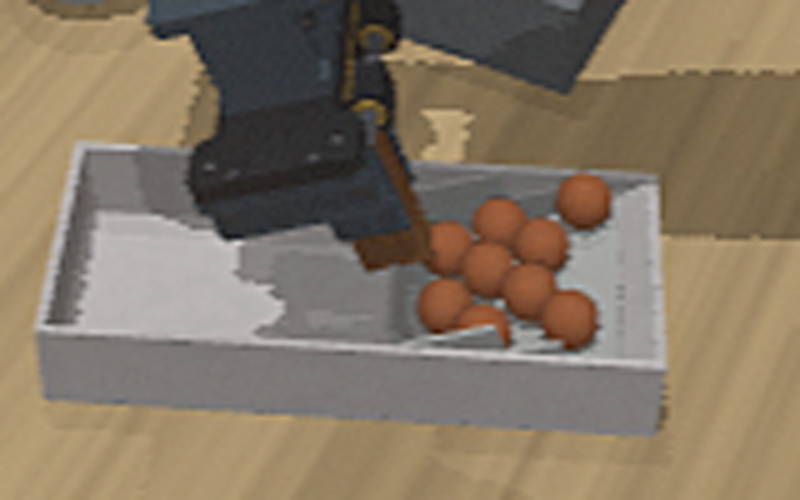

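```bash
cat >> h.py <<'E'
def scoopballs(f,grip=(.045,0,.0949),box=(300,240,400,310),h=.0165,mn=60):
    p0,R0,o=pose(); Rs=R0*Ro.from_matrix(np.diag([1.,-1,-1])); O=p0-R0.apply([0,0,.0188])-Rs.apply(grip)
    g=cv2.cvtColor(f["image"],cv2.COLOR_BGR2HSV); return Rs,O
def px2scoop(f,u,v,h=.0165,grip=(.045,0,.0949)):
    Rs,O=scoopballs(f,grip); c,d=ray(f,u,v); c=Rs.inv().apply(c-O); d=Rs.inv().apply(d); return (c+d*(h-c[2])/d[2])*1000
E
python3 - <<'E'
from h import *
f=grab("side")
for u,v in((583,200),(500,222),(542,243),(489,269),(530,290),(568,318),(445,304),(447,250)): print(px2scoop(f,260+u/5,220+v/5).round(1))
E
```

```text
[-39.5 -41.8  16.5]
[  2.6 -37.7  16.5]
[-18.8 -18.7  16.5]
[ 7.7 -8.3 16.5]
[-12.8   9.7  16.5]
[-31.2  31.   16.5]
[29.3  8.8 16.5]
[ 29.5 -25.7  16.5]
```

```bash
python3 -m inch '[{"gripper":0.01,"dx":0,"dy":0.0015,"dz":0,"rx":0,"ry":0,"rz":0},{"gripper":0.01,"dx":0,"dy":0.003,"dz":0,"rx":0,"ry":0,"rz":0},{"gripper":0.01,"dx":0,"dy":0.003,"dz":0,"rx":0,"ry":0,"rz":0}]'
python3 - <<'E'
from h import *
lipnow(); st()
f=grab("side"); crop(f,"s12.png",260,220,420,320,5)
E
```

```text
t: 13.38
position: [0.5413, 0.1304, 0.0776]
tcp_rot: [2.975, 0.585, -0.525]
ft_force: [0.9, -0.1, -3.9]
grip_width: 0.219
lip tray mm [-125.9   -5.7   38.6] world [0.4346 0.0869 0.0386] yaw,pitch,roll [22.3 20.   0.1]
t13.38 p [0.5413 0.1304 0.0776] R [[0.87, 0.378, -0.317], [0.356, -0.926, -0.127], [-0.342, -0.002, -0.94]] F [ 0.9 -0.1 -3.9] w 20.0
```

View pics/s12.png

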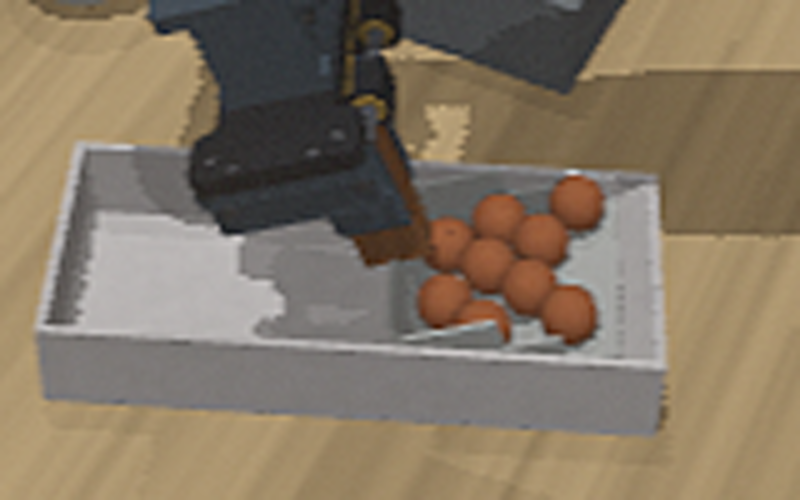

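Run:
```python
from h import *
f=grab("side")
for u,v in((577,203),(542,240),(568,314)): print(px2scoop(f,260+u/5,220+v/5).round(1))
plan(*lip_tool([-.122,-0.004,.045],25))
p,R=lip_tool([-.122,-0.004,.045],25); R=Ro.from_euler('ZYX',[22.2,25,-5],degrees=True)*Ro.from_matrix(np.diag([1.,-1,-1])); plan(p,R)
```

```text
[-36.4 -37.6  16.5]
[-18.7 -17.6  16.5]
[-31.2  31.6  16.5]
from [0.5413 0.1305 0.0776] to [0.547  0.1347 0.0738] | tool d mm [ 7.8 -1.6  1.2] r deg [-0.1 -5.   0.1]
from [0.5413 0.1305 0.0776] to [0.547  0.1347 0.0738] | tool d mm [ 7.8 -1.6  1.2] r deg [-5.1 -5.  -0.1]
```

```bash
python3 -m inch '[{"gripper":0.01,"dx":0.004,"dy":0,"dz":0.001,"rx":0,"ry":-2.5,"rz":0},{"gripper":0.01,"dx":0.008,"dy":0,"dz":0.001,"rx":0,"ry":-5,"rz":0},{"gripper":0.01,"dx":0.008,"dy":0,"dz":0.001,"rx":0,"ry":-5,"rz":0}]'
python3 - <<'E'
from h import *
lipnow(); st()
f=grab("side"); crop(f,"s13.png",260,220,420,320,5)
E
```

```text
t: 13.85
position: [0.5481, 0.1334, 0.0739]
tcp_rot: [2.934, 0.577, -0.652]
ft_force: [-0.1, -0.5, -0.7]
grip_width: 0.218
lip tray mm [-121.5   -5.6   45.1] world [0.4386 0.0887 0.0451] yaw,pitch,roll [22.3 25.   0.1]
t13.85 p [0.5481 0.1334 0.0739] R [[0.838, 0.378, -0.392], [0.344, -0.926, -0.158], [-0.423, -0.002, -0.906]] F [-0.1 -0.5 -0.7] w 19.9
```

View pics/s13.png

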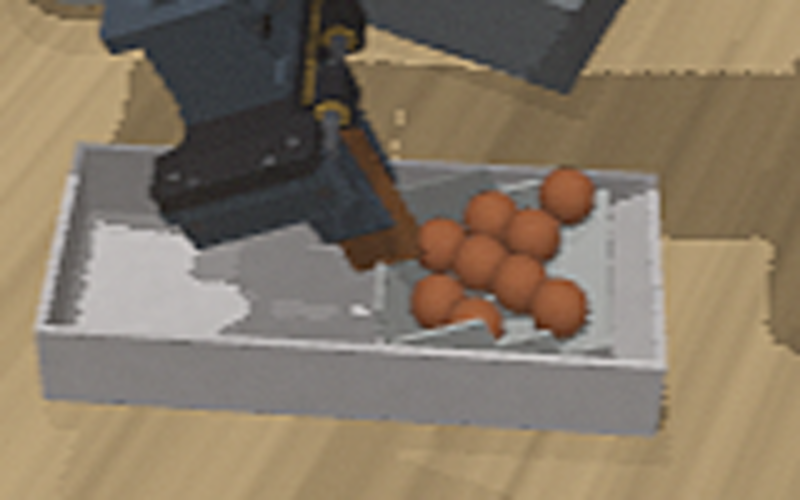

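Run:
```python
from h import *
f=grab("side")
for u,v in((567,195),(491,216),(532,234),(482,260),(520,281),(560,307)): print(px2scoop(f,260+u/5,220+v/5).round(1))
```

```text
[-36.5 -37.9  16.5]
[  3.2 -36.9  16.5]
[-18.4 -18.1  16.5]
[ 7.4 -9.4 16.5]
[-12.4   9.9  16.5]
[-32.3  31.9  16.5]
```

Run:
```python
from h import *
plan(*lip_tool([-.1195,0.000,.055],27));plan(*lip_tool([-.1135,0.000,.095],30));plan(*lip_tool([-.1115,0.000,.145],30))
```

```text
from [0.548  0.1333 0.074 ] to [0.5487 0.1397 0.0797] | tool d mm [ 0.4 -5.6 -6.4] r deg [-0.1 -2.1  0.1]
from [0.548  0.1333 0.074 ] to [0.5553 0.1424 0.1134] | tool d mm [ -7.4  -5.7 -40. ] r deg [-0.1 -5.1  0.1]
from [0.548  0.1333 0.074 ] to [0.5572 0.1431 0.1634] | tool d mm [-26.6  -5.8 -86.2] r deg [-0.1 -5.1  0.1]
```

```bash
python3 -m inch '[{"gripper":0.01,"dx":0,"dy":-0.002,"dz":-0.003,"rx":0,"ry":-1,"rz":0},{"gripper":0.01,"dx":0,"dy":-0.004,"dz":-0.006,"rx":0,"ry":-2.1,"rz":0},{"gripper":0.01,"dx":-0.003,"dy":-0.0055,"dz":-0.015,"rx":0,"ry":-3.2,"rz":0},{"gripper":0.01,"dx":-0.006,"dy":-0.0055,"dz":-0.027,"rx":0,"ry":-4.3,"rz":0},{"gripper":0.01,"dx":-0.0075,"dy":-0.0055,"dz":-0.040,"rx":0,"ry":-5.1,"rz":0},{"gripper":0.01,"dx":-0.013,"dy":-0.0055,"dz":-0.055,"rx":0,"ry":-5.1,"rz":0},{"gripper":0.01,"dx":-0.020,"dy":-0.0055,"dz":-0.071,"rx":0,"ry":-5.1,"rz":0},{"gripper":0.01,"dx":-0.0266,"dy":-0.0055,"dz":-0.086,"rx":0,"ry":-5.1,"rz":0}]'
python3 - <<'E'
from h import *
lipnow(); st()
f=grab("side"); crop(f,"s14.png",260,160,420,320,5)
E
```

```text
t: 14.95
position: [0.5572, 0.1428, 0.1647]
tcp_rot: [2.888, 0.568, -0.774]
ft_force: [-0.1, -0.2, -2.4]
grip_width: 0.214
lip tray mm [-111.6   -0.3  146.2] world [0.4458 0.0973 0.1462] yaw,pitch,roll [22.3 30.   0.1]
t14.95 p [0.5572 0.1428 0.1647] R [[0.801, 0.378, -0.463], [0.329, -0.926, -0.187], [-0.5, -0.002, -0.866]] F [-0.1 -0.2 -2.4] w 19.5
```

View pics/s14.png

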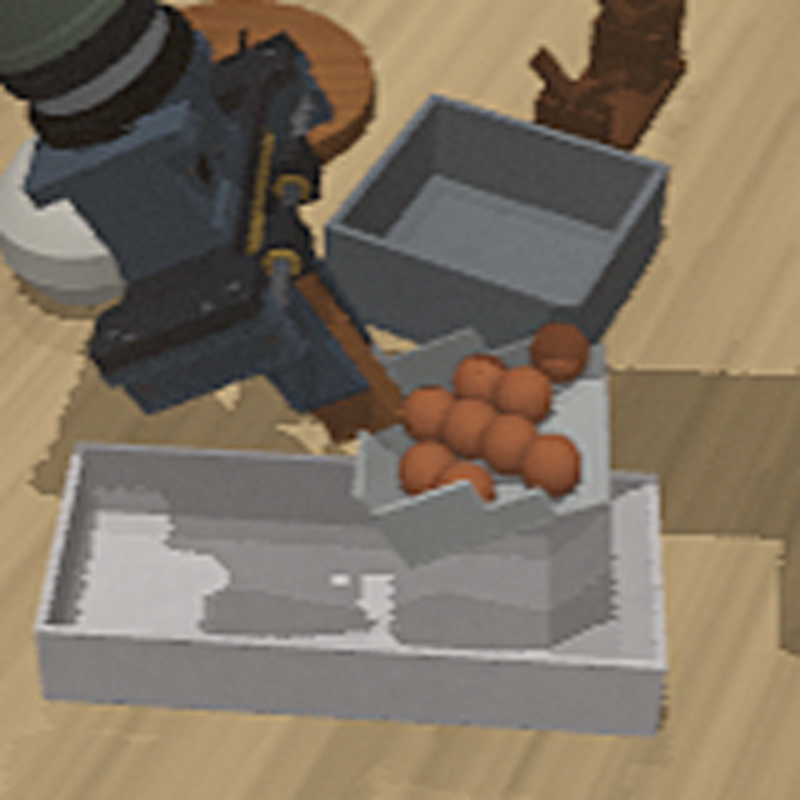

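```bash
cat >> h.py <<'E'
def lipw(lip,pitch,yaw,grip=(.045,0,.0949)):
    R=Ro.from_euler('z',yaw,degrees=True)*Ro.from_euler('y',pitch,degrees=True)
    return scoop_tool(np.asarray(lip)-R.apply([-.05,0,0]),yaw,pitch,grip)
E
python3 - <<'E'
from h import *
a=np.array([.4458,.0973,.146]); b=np.array([.56,-.124,.14])
for s in (.03,.1,.2,.32,.44,.56,.68,.8):
    plan(*lipw(a+s*(b-a),30,22.3-s*23.6))
f=grab("top"); cv2.imwrite("pics/t14.png",f["image"])
E
```

```text
from [0.558  0.143  0.1669] to [0.5611 0.1349 0.1642] | tool d mm [1.2 8.7 2.4] r deg [ 0.2 -0.2  0.6]
from [0.558  0.143  0.1669] to [0.5703 0.1162 0.1638] | tool d mm [ 2.7 29.5  2. ] r deg [ 1.1 -0.2  2. ]
from [0.558  0.143  0.1669] to [0.5833 0.0894 0.1632] | tool d mm [ 4.6 59.2  1.5] r deg [ 2.2 -0.2  4.1]
from [0.558  0.143  0.1669] to [0.5987 0.0571 0.1625] | tool d mm [ 6.7 94.9  1.1] r deg [ 3.7 -0.2  6.5]
from [0.558  0.143  0.1669] to [0.6138 0.0248 0.1618] | tool d mm [  8.5 130.6   0.8] r deg [ 5.1 -0.2  9. ]
from [0.558  0.143  0.1669] to [ 0.6286 -0.0076  0.161 ] | tool d mm [ 10.1 166.2   0.7] r deg [ 6.5 -0.2 11.4]
from [0.558  0.143  0.1669] to [ 0.6431 -0.0401  0.1603] | tool d mm [ 11.4 201.7   0.7] r deg [ 7.9 -0.2 13.9]
from [0.558  0.143  0.1669] to [ 0.6573 -0.0726  0.1596] | tool d mm [ 12.5 237.1   0.8] r deg [ 9.3 -0.2 16.3]
```

View pics/t14.png

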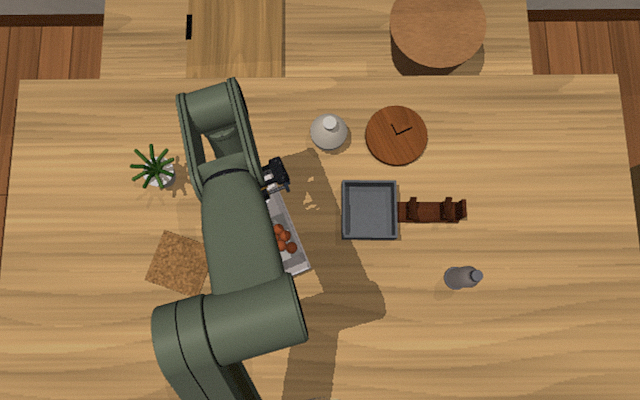

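```bash
python3 -m inch '[{"gripper":0.01,"dx":0.001,"dy":0.007,"dz":0,"rx":0.2,"ry":0,"rz":0.5},{"gripper":0.01,"dx":0.002,"dy":0.020,"dz":0,"rx":0.7,"ry":0,"rz":1.3},{"gripper":0.01,"dx":0.003,"dy":0.038,"dz":0,"rx":1.4,"ry":0,"rz":2.6},{"gripper":0.01,"dx":0.0045,"dy":0.058,"dz":0,"rx":2.2,"ry":0,"rz":4},{"gripper":0.01,"dx":0.006,"dy":0.080,"dz":0,"rx":3.1,"ry":0,"rz":5.5},{"gripper":0.01,"dx":0.007,"dy":0.102,"dz":0,"rx":4,"ry":0,"rz":7},{"gripper":0.01,"dx":0.0085,"dy":0.125,"dz":0,"rx":4.9,"ry":0,"rz":8.6},{"gripper":0.01,"dx":0.0095,"dy":0.148,"dz":0,"rx":5.8,"ry":0,"rz":10.2}]'
python3 - <<'E'
from h import *
p0,R0,o=pose(); lipnow(); st()
Rs=R0*Ro.from_matrix(np.diag([1.,-1,-1])); y0=Rs.as_euler('ZYX',degrees=True)[0]
a=p0-R0.apply([0,0,.0188])+Rs.apply([-.095,0,-.0949]); b=np.array([.56,-.124,.13])
for s in (.1,.25,.4,.6,.8,1):
    plan(*lipw(a+s*(b-a),30,y0+s*(-1.3-y0)))
E
```

```text
t: 16.05
position: [0.6224, 0.0075, 0.1606]
tcp_rot: [2.981, 0.27, -0.793]
ft_force: [-0.8, -0.4, -2.2]
grip_width: 0.219
lip tray mm [ -99.8 -125.5  141.8] world [ 0.5041 -0.0141  0.1418] yaw,pitch,roll [10.4 29.8  0.1]
t16.05 p [0.6224 0.0075 0.1606] R [[0.854, 0.18, -0.489], [0.156, -0.984, -0.089], [-0.497, -0.001, -0.868]] F [-0.8 -0.4 -2.2] w 20.0
from [0.6224 0.0075 0.1606] to [ 0.6284 -0.0058  0.159 ] | tool d mm [ 3.9 14.2 -0.4] r deg [ 0.5 -0.2  1. ]
from [0.6224 0.0075 0.1606] to [ 0.6373 -0.0259  0.1572] | tool d mm [ 9.2 35.6 -1.4] r deg [ 1.4 -0.2  2.5]
from [0.6224 0.0075 0.1606] to [ 0.6462 -0.0461  0.1555] | tool d mm [14.5 57.  -2.4] r deg [ 2.3 -0.2  4.1]
from [0.6224 0.0075 0.1606] to [ 0.6577 -0.073   0.1531] | tool d mm [21.3 85.5 -3.7] r deg [ 3.4 -0.2  6.1]
from [0.6224 0.0075 0.1606] to [ 0.6691 -0.0998  0.1508] | tool d mm [ 28.  114.   -4.8] r deg [ 4.6 -0.2  8.1]
from [0.6224 0.0075 0.1606] to [ 0.6803 -0.1267  0.1484] | tool d mm [ 34.5 142.5  -5.8] r deg [ 5.8 -0.2 10.1]
```

```bash
python3 -m inch '[{"gripper":0.01,"dx":0.006,"dy":0.022,"dz":-0.001,"rx":0.9,"ry":0,"rz":1.6},{"gripper":0.01,"dx":0.011,"dy":0.044,"dz":-0.002,"rx":1.8,"ry":0,"rz":3.1},{"gripper":0.01,"dx":0.017,"dy":0.066,"dz":-0.003,"rx":2.6,"ry":0,"rz":4.7},{"gripper":0.01,"dx":0.022,"dy":0.088,"dz":-0.004,"rx":3.5,"ry":0,"rz":6.2},{"gripper":0.01,"dx":0.027,"dy":0.109,"dz":-0.0045,"rx":4.4,"ry":0,"rz":7.8},{"gripper":0.01,"dx":0.031,"dy":0.126,"dz":-0.005,"rx":5.1,"ry":0,"rz":8.9},{"gripper":0.01,"dx":0.0335,"dy":0.137,"dz":-0.0055,"rx":5.6,"ry":0,"rz":9.7},{"gripper":0.01,"dx":0.0345,"dy":0.1425,"dz":-0.006,"rx":5.8,"ry":0,"rz":10.1}]'
python3 - <<'E'
from h import *
lipnow(); st()
f=grab("side"); crop(f,"s15.png",240,120,440,270,4)
f=grab("top"); crop(f,"t15.png",300,90,500,260,4)
E
```

```text
t: 17.05
position: [0.6805, -0.1273, 0.1483]
tcp_rot: [-3.028, 0.035, 0.806]
ft_force: [0.1, 0.3, -3.0]
grip_width: 0.217
lip tray mm [ -89.4 -248.9  129.5] world [ 0.5603 -0.1244  0.1295] yaw,pitch,roll [-1.3 29.8  0.1]
t17.05 p [ 0.6805 -0.1273  0.1483] R [[0.867, -0.024, -0.497], [-0.02, -1.0, 0.013], [-0.497, -0.001, -0.868]] F [ 0.1  0.3 -3. ] w 19.8
```

View pics/s15.png

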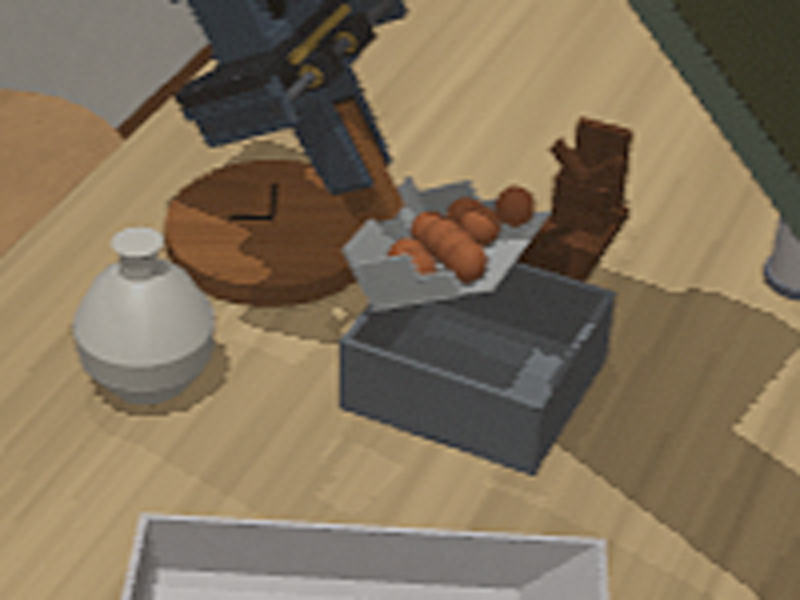

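View pics/t15.png

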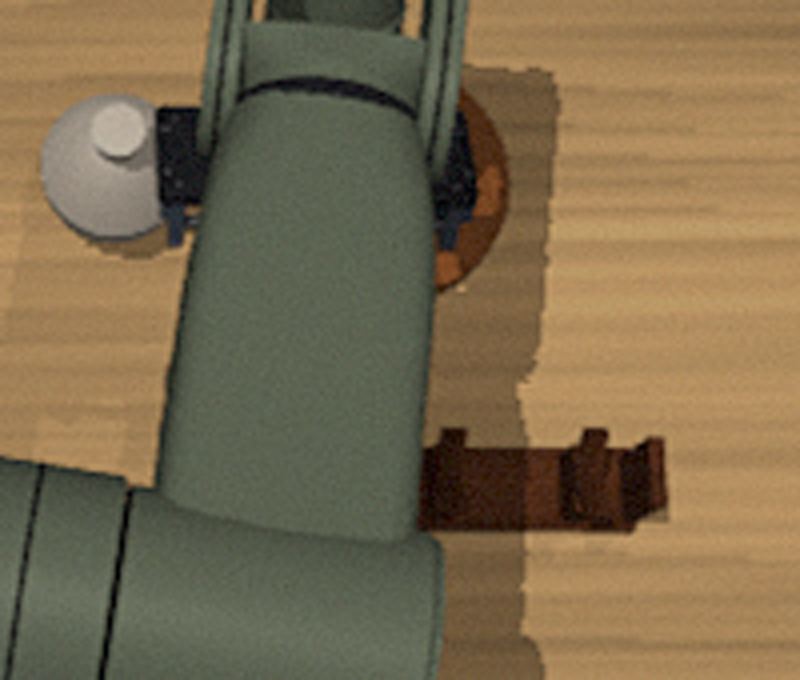

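Run:
```python
from h import *
for p,z in ((20,.105),(10,.082),(2,.072),(-6,.062),(-13,.052),(-20,.042),(-28,.038),(-36,.036),(-50,.036)):
    print(p,z,end=' ');plan(*lipw([.560,-.124,z],p,-1.3))
```

```text
20 0.105 from [ 0.6805 -0.127   0.1485] to [ 0.6753 -0.1266  0.144 ] | tool d mm [-2.3 -0.3  6.5] r deg [-0.1  9.8  0. ]
10 0.082 from [ 0.6805 -0.127   0.1485] to [ 0.6667 -0.1264  0.1404] | tool d mm [-7.9 -0.3 13.8] r deg [-0.1 19.8  0. ]
2 0.072 from [ 0.6805 -0.127   0.1485] to [ 0.6576 -0.1262  0.1447] | tool d mm [-18.   -0.3  14.6] r deg [-0.1 27.8  0. ]
-6 0.062 from [ 0.6805 -0.127   0.1485] to [ 0.6465 -0.126   0.1476] | tool d mm [-29.   -0.3  17.6] r deg [-0.1 35.8 -0. ]
-13 0.052 from [ 0.6805 -0.127   0.1485] to [ 0.6354 -0.1257  0.1475] | tool d mm [-38.6  -0.2  23.2] r deg [-0.1 42.8 -0. ]
-20 0.042 from [ 0.6805 -0.127   0.1485] to [ 0.6232 -0.1254  0.146 ] | tool d mm [-48.4  -0.2  30.6] r deg [-0.1 49.8 -0. ]
-28 0.038 from [ 0.6805 -0.127   0.1485] to [ 0.6081 -0.1251  0.1498] | tool d mm [-63.4  -0.2  34.8] r deg [-0.1 57.8 -0. ]
-36 0.036 from [ 0.6805 -0.127   0.1485] to [ 0.5921 -0.1247  0.1534] | tool d mm [-79.1  -0.2  39.6] r deg [-0.1 65.8 -0. ]
-50 0.036 from [ 0.6805 -0.127   0.1485] to [ 0.5628 -0.1241  0.1577] | tool d mm [-106.7   -0.2   50.5] r deg [-0.1 79.8 -0. ]
```

```bash
python3 -m inch '[{"gripper":0.01,"dx":-0.001,"dy":0,"dz":0.002,"rx":0,"ry":3.3,"rz":0},{"gripper":0.01,"dx":-0.0025,"dy":0,"dz":0.003,"rx":0,"ry":8,"rz":0},{"gripper":0.01,"dx":-0.007,"dy":0,"dz":0.005,"rx":0,"ry":14,"rz":0},{"gripper":0.01,"dx":-0.012,"dy":0,"dz":0.007,"rx":0,"ry":19.8,"rz":0},{"gripper":0.01,"dx":-0.016,"dy":0,"dz":0.010,"rx":0,"ry":24,"rz":0},{"gripper":0.01,"dx":-0.018,"dy":0,"dz":0.0146,"rx":0,"ry":27.8,"rz":0},{"gripper":0.01,"dx":-0.0235,"dy":0,"dz":0.016,"rx":0,"ry":31.8,"rz":0},{"gripper":0.01,"dx":-0.029,"dy":0,"dz":0.0176,"rx":0,"ry":35.8,"rz":0}]'
python3 - <<'E'
from h import *
lipnow(); st()
for p,z in ((-13,.052),(-20,.042),(-28,.038),(-36,.036),(-50,.036)):
    print(p,z,end=' ');plan(*lipw([.560,-.124,z],p,-1.3))
f=grab("side"); crop(f,"s16.png",240,120,440,270,4)
E
```

```text
t: 18.15
position: [0.6452, -0.1249, 0.148]
tcp_rot: [-3.136, 0.034, -0.164]
ft_force: [-0.3, -0.0, -3.8]
grip_width: 0.218
lip tray mm [ -90.3 -246.9   62.4] world [ 0.5587 -0.1229  0.0624] yaw,pitch,roll [-1.2 -6.   0.1]
t18.15 p [ 0.6452 -0.1249  0.148 ] R [[0.994, -0.022, 0.104], [-0.022, -1.0, -0.0], [0.104, -0.002, -0.995]] F [-0.3 -0.  -3.8] w 19.8
-13 0.052 from [ 0.6452 -0.1249  0.148 ] to [ 0.6354 -0.1257  0.1475] | tool d mm [-9.7  1.  -0.6] r deg [-0.1  7.   0. ]
-20 0.042 from [ 0.6452 -0.1249  0.148 ] to [ 0.6232 -0.1254  0.146 ] | tool d mm [-22.    1.   -0.3] r deg [-0.1 14.   0. ]
-28 0.038 from [ 0.6452 -0.1249  0.148 ] to [ 0.6081 -0.1251  0.1498] | tool d mm [-36.6   1.   -5.7] r deg [-0.1 22.   0. ]
-36 0.036 from [ 0.6452 -0.1249  0.148 ] to [ 0.5921 -0.1247  0.1534] | tool d mm [-52.2   0.9 -10.9] r deg [-0.1 30.   0. ]
-50 0.036 from [ 0.6452 -0.1249  0.148 ] to [ 0.5628 -0.1241  0.1577] | tool d mm [-80.9   0.9 -18.3] r deg [-0.1 44.   0. ]
```

View pics/s16.png

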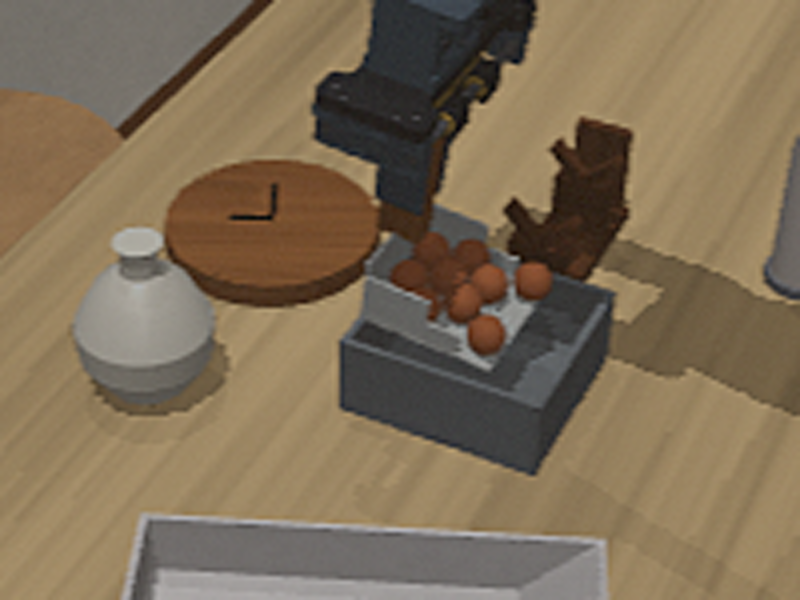

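```bash
python3 -m inch '[{"gripper":0.01,"dx":-0.005,"dy":0,"dz":-0.0005,"rx":0,"ry":3.5,"rz":0},{"gripper":0.01,"dx":-0.010,"dy":0,"dz":-0.0005,"rx":0,"ry":7,"rz":0},{"gripper":0.01,"dx":-0.016,"dy":0,"dz":-0.0005,"rx":0,"ry":10.5,"rz":0},{"gripper":0.01,"dx":-0.022,"dy":0,"dz":-0.0003,"rx":0,"ry":14,"rz":0},{"gripper":0.01,"dx":-0.029,"dy":0,"dz":-0.003,"rx":0,"ry":18,"rz":0},{"gripper":0.01,"dx":-0.0366,"dy":0,"dz":-0.0057,"rx":0,"ry":22,"rz":0},{"gripper":0.01,"dx":-0.044,"dy":0,"dz":-0.008,"rx":0,"ry":26,"rz":0},{"gripper":0.01,"dx":-0.052,"dy":0,"dz":-0.011,"rx":0,"ry":30,"rz":0}]'
python3 - <<'E'
from h import *
lipnow(); st()
for p,z in ((-36,.04),(-50,.042)):
    print(p,z,end=' ');plan(*lipw([.565,-.124,z],p,-1.3))
f=grab("side"); crop(f,"s17.png",240,120,440,270,4)
E
```

```text
t: 19.2
position: [0.589, -0.122, 0.1541]
tcp_rot: [2.986, -0.03, 0.968]
ft_force: [1.5, 1.4, -2.1]
grip_width: 0.218
lip tray mm [ -91.3 -244.4   36.7] world [ 0.5568 -0.121   0.0367] yaw,pitch,roll [ -1.2 -35.9   0.2]
t19.20 p [ 0.589  -0.122   0.1541] R [[0.81, -0.019, 0.587], [-0.017, -1.0, -0.008], [0.587, -0.003, -0.81]] F [ 1.5  1.4 -2.1] w 19.9
-36 0.04 from [ 0.589  -0.122   0.1541] to [ 0.5971 -0.1247  0.1574] | tool d mm [8.5 2.5 2.1] r deg [-0.3  0.1  0.1]
-50 0.042 from [ 0.589  -0.122   0.1541] to [ 0.5678 -0.1241  0.1637] | tool d mm [-11.6   2.4 -20.3] r deg [-0.3 14.1  0. ]
```

View pics/s17.png

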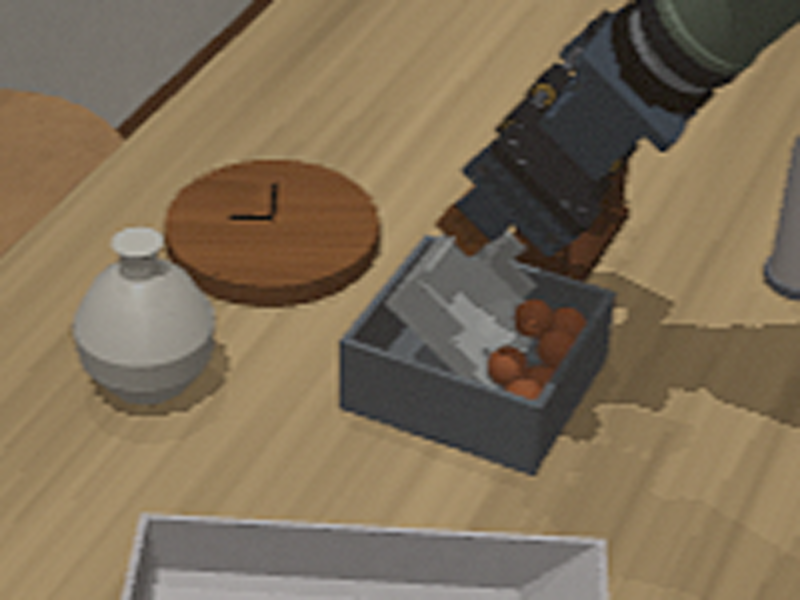

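Run:
```python
from h import *
for p,x,z in ((-45,.58,.05),(-55,.60,.065),(-55,.60,.13)):
    print(p,z,end=' ');plan(*lipw([x,-.124,z],p,-1.3))
```

```text
-45 0.05 from [ 0.586  -0.1215  0.1524] to [ 0.5934 -0.1243  0.171 ] | tool d mm [ 16.9   2.6 -10.8] r deg [-0.3  9.2 -0. ]
-55 0.065 from [ 0.586  -0.1215  0.1524] to [ 0.5922 -0.1238  0.1865] | tool d mm [ 25.    2.  -24.1] r deg [-0.3 19.2 -0. ]
-55 0.13 from [ 0.586  -0.1215  0.1524] to [ 0.5922 -0.1238  0.2515] | tool d mm [ 63.    1.8 -76.8] r deg [-0.3 19.2 -0. ]
```

```bash
python3 -m inch '[{"gripper":0.01,"dx":0.009,"dy":0.001,"dz":-0.005,"rx":0,"ry":4.5,"rz":0},{"gripper":0.01,"dx":0.017,"dy":0.002,"dz":-0.011,"rx":0,"ry":9,"rz":0},{"gripper":0.01,"dx":0.021,"dy":0.002,"dz":-0.017,"rx":0,"ry":14,"rz":0},{"gripper":0.01,"dx":0.025,"dy":0.002,"dz":-0.024,"rx":0,"ry":19,"rz":0},{"gripper":0.01,"dx":0.025,"dy":0.002,"dz":-0.024,"rx":0,"ry":19,"rz":0},{"gripper":0.01,"dx":0.038,"dy":0.002,"dz":-0.042,"rx":0,"ry":19,"rz":0},{"gripper":0.01,"dx":0.051,"dy":0.002,"dz":-0.06,"rx":0,"ry":19,"rz":0},{"gripper":0.01,"dx":0.063,"dy":0.002,"dz":-0.077,"rx":0,"ry":19,"rz":0}]'
python3 - <<'E'
from h import *
lipnow(); st()
f=grab("side"); crop(f,"s18.png",240,120,440,270,4)
E
```

```text
t: 20.25
position: [0.5928, -0.1228, 0.2533]
tcp_rot: [2.786, -0.026, 1.446]
ft_force: [0.0, 0.4, -2.2]
grip_width: 0.21
lip tray mm [ -51.4 -262.   131.8] world [ 0.6004 -0.1222  0.1318] yaw,pitch,roll [ -1.4 -54.9   0.6]
t20.25 p [ 0.5928 -0.1228  0.2533] R [[0.575, -0.016, 0.818], [-0.014, -1.0, -0.01], [0.818, -0.006, -0.575]] F [ 0.   0.4 -2.2] w 19.2
```

View pics/s18.png

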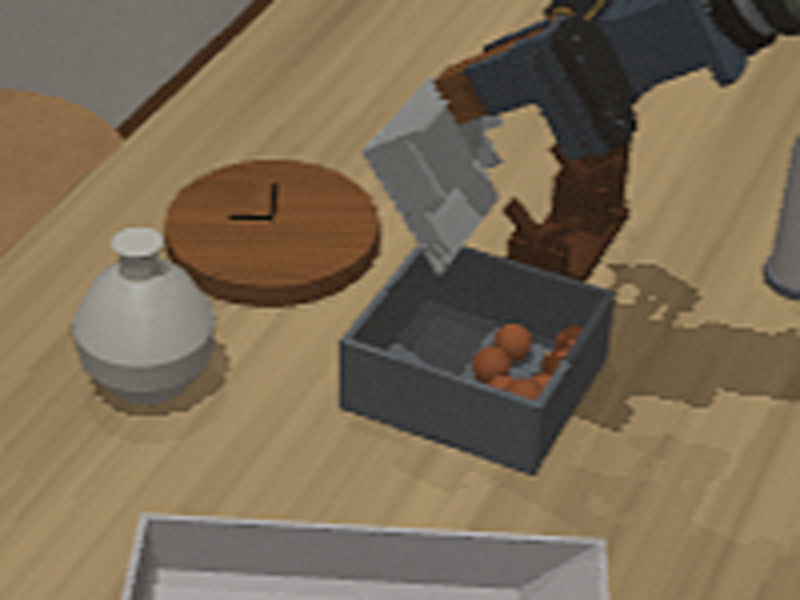

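Run:
```python
from h import *
plan(*lipw([.52,-.06,.17],0,25))
```

```text
from [ 0.5942 -0.1232  0.2572] to [ 0.6061 -0.0199  0.2461] | tool d mm [  -3.6 -103.5   15. ] r deg [ 12.3 -54.3 -24. ]
```

```bash
python3 -m inch '[{"gripper":0.01,"dx":0,"dy":-0.01,"dz":-0.01,"rx":1.5,"ry":-7,"rz":-3},{"gripper":0.01,"dx":0,"dy":-0.03,"dz":-0.01,"rx":3,"ry":-14,"rz":-6},{"gripper":0.01,"dx":-0.001,"dy":-0.05,"dz":-0.008,"rx":5,"ry":-22,"rz":-10},{"gripper":0.01,"dx":-0.002,"dy":-0.07,"dz":0,"rx":7,"ry":-31,"rz":-14},{"gripper":0.01,"dx":-0.003,"dy":-0.09,"dz":0.008,"rx":9,"ry":-39,"rz":-17},{"gripper":0.01,"dx":-0.0036,"dy":-0.1035,"dz":0.015,"rx":10.8,"ry":-47,"rz":-21},{"gripper":0.01,"dx":-0.0036,"dy":-0.1035,"dz":0.015,"rx":12.3,"ry":-54.3,"rz":-24},{"gripper":0.01,"dx":-0.0036,"dy":-0.1035,"dz":0.015,"rx":12.3,"ry":-54.3,"rz":-24}]'
python3 - <<'E'
from h import *
lipnow(); st()
p,R=scoop_tool([0,0,0],115.8); plan([.4417,.404,.20],R)
f=grab("top"); cv2.imwrite("pics/t19.png",f["image"])
E
```

```text
t: 21.3
position: [0.6058, -0.019, 0.247]
tcp_rot: [-3.068, -0.664, -0.045]
ft_force: [1.7, -0.3, -2.0]
grip_width: 0.216
lip tray mm [-100.1 -172.4  168.2] world [ 0.5215 -0.0576  0.1682] yaw,pitch,roll [24.4 -1.6 -0.2]
t21.30 p [ 0.6058 -0.019   0.247 ] R [[0.91, 0.414, 0.028], [0.414, -0.91, 0.009], [0.029, 0.004, -1.0]] F [ 1.7 -0.3 -2. ] w 19.7
from [ 0.6058 -0.019   0.247 ] to [0.4417 0.404  0.2   ] | tool d mm [  24.3 -453.1   46.1] r deg [  1.5  -1.1 -91.4]
```

View pics/t19.png

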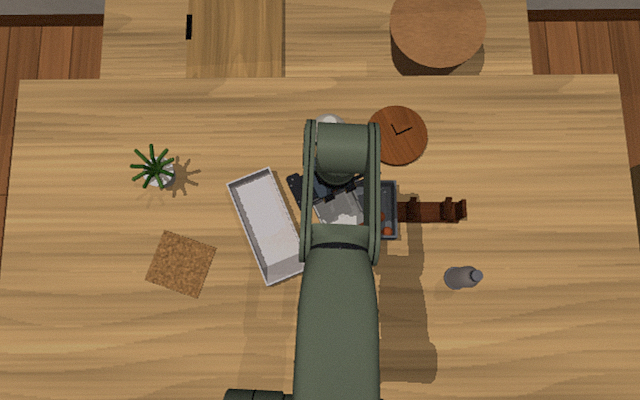

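```bash
python3 -m inch '[{"gripper":0.01,"dx":0.001,"dy":-0.03,"dz":0,"rx":0,"ry":0,"rz":-9},{"gripper":0.01,"dx":0.004,"dy":-0.085,"dz":0,"rx":0,"ry":0,"rz":-19},{"gripper":0.01,"dx":0.008,"dy":-0.145,"dz":0,"rx":0.5,"ry":0,"rz":-29},{"gripper":0.01,"dx":0.011,"dy":-0.205,"dz":0,"rx":0.5,"ry":-0.5,"rz":-40},{"gripper":0.01,"dx":0.014,"dy":-0.265,"dz":0,"rx":1,"ry":-0.5,"rz":-50},{"gripper":0.01,"dx":0.018,"dy":-0.325,"dz":0.01,"rx":1,"ry":-1,"rz":-60},{"gripper":0.01,"dx":0.021,"dy":-0.385,"dz":0.02,"rx":1.5,"ry":-1,"rz":-71},{"gripper":0.01,"dx":0.023,"dy":-0.43,"dz":0.03,"rx":1.5,"ry":-1.1,"rz":-81}]'
python3 - <<'E'
from h import *
lipnow(); st()
p,R=scoop_tool([0,0,0],115.8); plan([.438,.408,.12],R)
f=grab("top"); cv2.imwrite("pics/t20.png",f["image"]);crop(f,"t20b.png",330,170,410,250,8)
E
```

```text
t: 22.35
position: [0.4504, 0.3849, 0.2143]
tcp_rot: [-1.887, -2.504, 0.001]
ft_force: [-0.2, -0.9, -1.9]
grip_width: 0.217
lip tray mm [ -9.2 170.1 137.8] world [0.4762 0.2938 0.1378] yaw,pitch,roll [106.   -0.2   0.2]
t22.35 p [0.4504 0.3849 0.2143] R [[-0.276, 0.961, -0.005], [0.961, 0.276, 0.003], [0.004, -0.004, -1.0]] F [-0.2 -0.9 -1.9] w 19.8
from [0.4504 0.3849 0.2143] to [0.438 0.408 0.12 ] | tool d mm [25.2 -5.2 94.5] r deg [-0.2 -0.3 -9.8]
```

View pics/t20b.png

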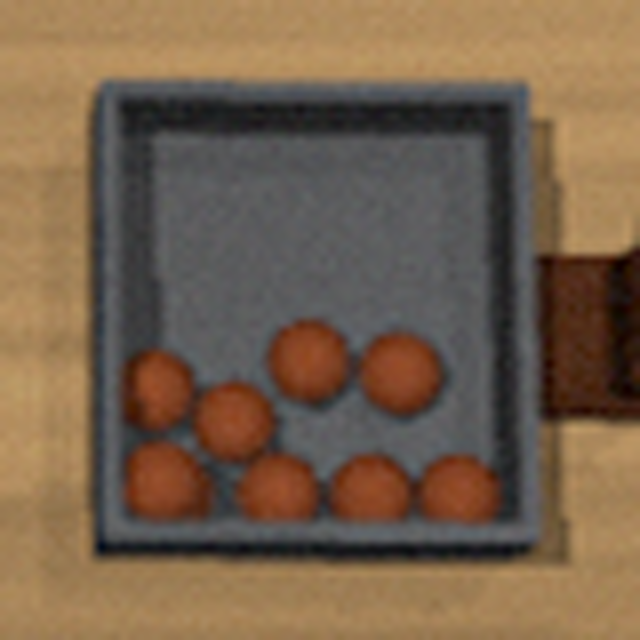

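Run:
```python
from h import *
f=grab("side"); cv2.imwrite("pics/s20.png",f["image"]); crop(f,"s20b.png",310,170,410,245,8)
f=grab("top"); crop(f,"t20c.png",225,160,415,290,4)
```

```text
(no output)
```

View pics/s20.png

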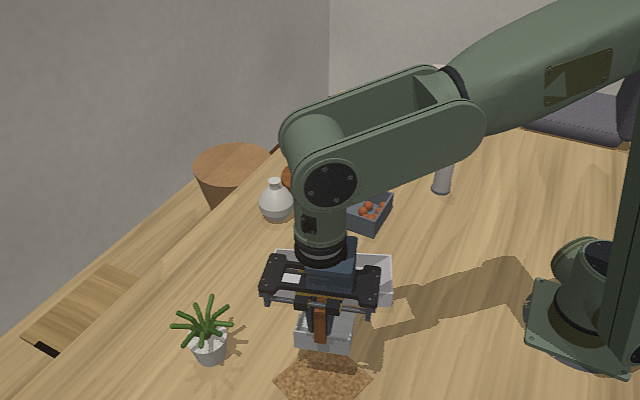

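View pics/s20b.png

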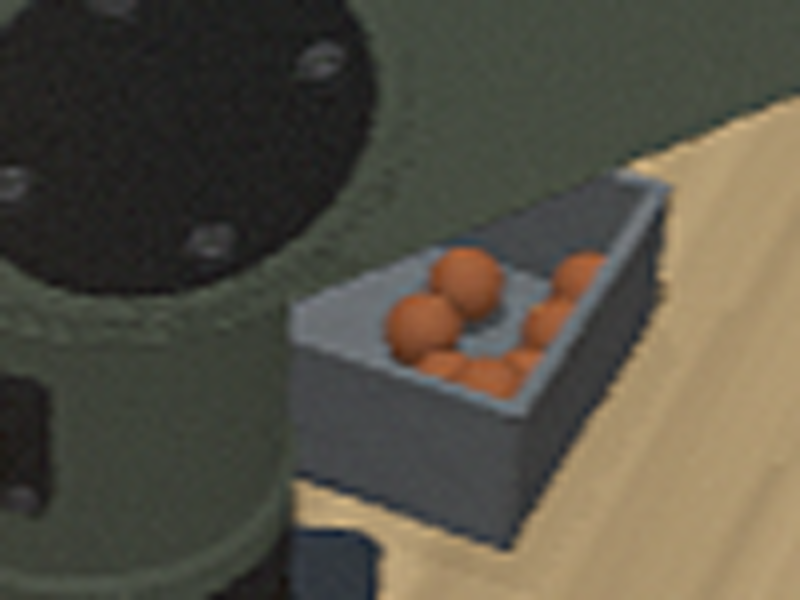

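View pics/t20c.png

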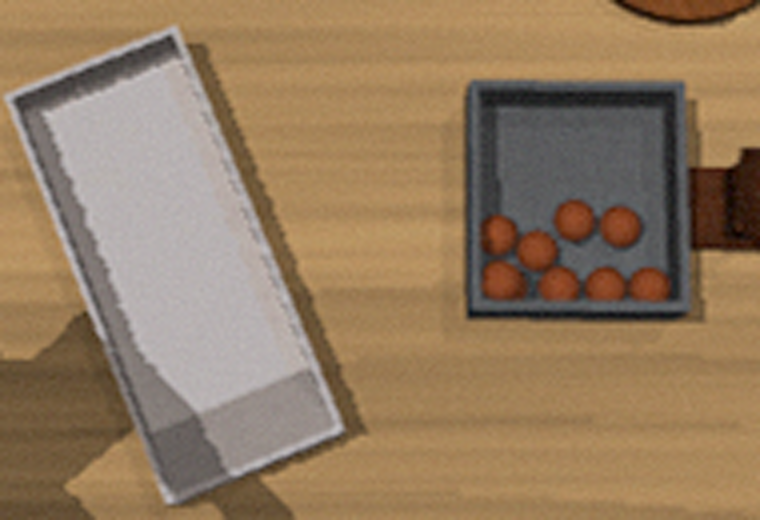

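Run:
```python
from h import *
f=grab("top"); X=cloud(f)
for u,v in((349.5,218.5),(359.3,222.5),(368.5,215),(380,216.5),(350.6,230),(364.8,231),(376.2,231),(387.5,231)):
    q=X[int(v)-2:int(v)+3,int(u)-2:int(u)+3].reshape(-1,3); print((u,v),np.nanmedian(q,0).round(3))
```

```text
(349.5, 218.5) [ 0.568 -0.074  0.032]
(359.3, 222.5) [ 0.556 -0.1    0.031]
(368.5, 215) [ 0.575 -0.125  0.03 ]
(380, 216.5) [ 0.572 -0.155  0.032]
(350.6, 230) [ 0.532 -0.074  0.059]
(364.8, 231) [ 0.532 -0.112  0.034]
(376.2, 231) [ 0.532 -0.144  0.032]
(387.5, 231) [ 0.532 -0.172  0.033]
```

```bash
python3 -m inch '[{"gripper":0.01,"dx":0.013,"dy":-0.003,"dz":0.02,"rx":-0.1,"ry":-0.2,"rz":-5},{"gripper":0.01,"dx":0.025,"dy":-0.005,"dz":0.05,"rx":-0.2,"ry":-0.3,"rz":-9.8},{"gripper":0.01,"dx":0.025,"dy":-0.005,"dz":0.08,"rx":-0.2,"ry":-0.3,"rz":-9.8},{"gripper":0.01,"dx":0.025,"dy":-0.005,"dz":0.105,"rx":-0.2,"ry":-0.3,"rz":-9.8},{"gripper":0.01,"dx":0.025,"dy":-0.005,"dz":0.120,"rx":-0.2,"ry":-0.3,"rz":-9.8},{"gripper":0.01,"dx":0.025,"dy":-0.005,"dz":0.127,"rx":-0.2,"ry":-0.3,"rz":-9.8},{"gripper":0.01,"dx":0.025,"dy":-0.005,"dz":0.130,"rx":-0.2,"ry":-0.3,"rz":-9.8},{"gripper":0.01,"dx":0.025,"dy":-0.005,"dz":0.130,"rx":-0.2,"ry":-0.3,"rz":-9.8}]'
python3 - <<'E'
from h import *
lipnow(); st()
p,R=scoop_tool([0,0,0],115.8); plan([.438,.408,.079],R)
E
```

```text
t: 23.55
position: [0.4394, 0.4062, 0.085]
tcp_rot: [1.677, 2.655, -0.001]
ft_force: [-0.3, 0.1, -1.0]
grip_width: 0.216
lip tray mm [  4.6 193.1   9. ] world [0.4803 0.3203 0.009 ] yaw,pitch,roll [ 1.154e+02  1.000e-01 -0.000e+00]
t23.55 p [0.4394 0.4062 0.085 ] R [[-0.429, 0.903, 0.001], [0.903, 0.429, -0.001], [-0.002, 0.0, -1.0]] F [-0.3  0.1 -1. ] w 19.7
from [0.4394 0.4062 0.085 ] to [0.438 0.408 0.079] | tool d mm [ 2.2 -0.5  6. ] r deg [ 0.   0.1 -0.4]
```

```bash
python3 -m inch '[{"gripper":0.01,"dx":0.001,"dy":0,"dz":0.003,"rx":0,"ry":0,"rz":0},{"gripper":0.01,"dx":0.001,"dy":0,"dz":0.0045,"rx":0,"ry":0,"rz":0},{"gripper":0.01,"dx":0.001,"dy":0,"dz":0.006,"rx":0,"ry":0,"rz":0},{"gripper":0.01,"dx":0.001,"dy":0,"dz":0.006,"rx":0,"ry":0,"rz":0}]'
```

```text
t: 24.05
position: [0.439, 0.4073, 0.0793]
tcp_rot: [1.677, 2.655, -0.001]
ft_force: [-0.1, -0.5, -0.2]
grip_width: 0.215
```

```bash
python3 -m inch '[{"gripper":0.03,"dx":0,"dy":0,"dz":0.0003,"rx":0,"ry":0,"rz":0},{"gripper":0.05,"dx":0,"dy":0,"dz":0.0003,"rx":0,"ry":0,"rz":0},{"gripper":0.08,"dx":0,"dy":0,"dz":0.0003,"rx":0,"ry":0,"rz":0},{"gripper":0.08,"dx":0,"dy":0,"dz":0.0003,"rx":0,"ry":0,"rz":0},{"gripper":0.08,"dx":0,"dy":0,"dz":-0.03,"rx":0,"ry":0,"rz":0},{"gripper":0.08,"dx":0,"dy":0,"dz":-0.08,"rx":0,"ry":0,"rz":0},{"gripper":0.08,"dx":0,"dy":0,"dz":-0.14,"rx":0,"ry":0,"rz":0},{"gripper":0.08,"dx":0,"dy":0,"dz":-0.2,"rx":0,"ry":0,"rz":0}]'
python3 - <<'E'
from h import *
st()
f=grab("side"); cv2.imwrite("pics/s21.png",f["image"])
f=grab("top"); cv2.imwrite("pics/t21.png",f["image"]); X=cloud(f)
S=X[255:300,435:495].reshape(-1,3); q=S[S[:,2]>.178]; print(len(q),q.mean(0),(q.max(0)+q.min(0))/2)
for n,a,b in(("body",.12,.16),("low",.02,.1)):
    q=S[(S[:,2]>a)&(S[:,2]<b)]; print(n,q.min(0),q.max(0))
S=X[170:250,330:400].reshape(-1,3); q=S[(S[:,2]>.057)&(S[:,2]<.068)]; print(cv2.minAreaRect((q[:,:2]*1000).astype(np.float32)))
E
```

```text
t: 25.05
position: [0.4386, 0.4073, 0.2811]
tcp_rot: [1.677, 2.655, -0.001]
ft_force: [0.1, 1.4, -0.2]
grip_width: 0.877
t25.05 p [0.4386 0.4073 0.2811] R [[-0.429, 0.903, 0.001], [0.903, 0.429, -0.001], [-0.002, 0.001, -1.0]] F [ 0.1  1.4 -0.2] w 80.0
115 [ 0.41005467 -0.34875188  0.18352003] [ 0.41010279 -0.34925319  0.18444632]
body [ 0.3850453  -0.36897485  0.12014388] [ 0.43488677 -0.32407121  0.15860283]
low [ 0.38543962 -0.34232782  0.02008767] [ 0.43486625 -0.32228349  0.09962978]
((588.106201171875, -123.75834655761719), (140.48809814453125, 150.21487426757812), 89.44549560546875)
```

View pics/s21.png

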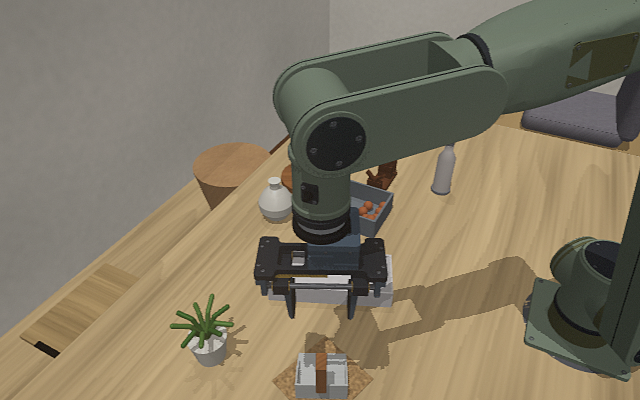

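View pics/t21.png

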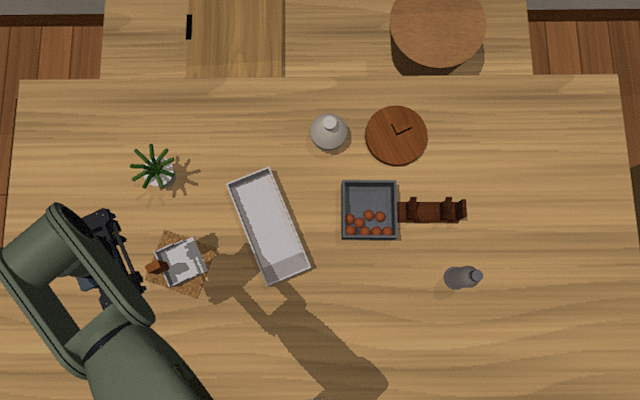

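Run:
```python
from h import *
p,R,o=pose(); print(np.round(o["joint_positions"],4).tolist(), p.round(4), R.as_matrix().round(3).tolist(), np.arctan2(p[1],p[0]))
R2=Ro.from_matrix(np.array([[0,1,0],[1,0,0],[0,0,-1.]]))  # tool x=+y, tool y=+x
plan([.33,-.15,.32],R2)
```

```text
[0.7301, 0.3208, 1.3799, -0.0016, 1.4256, 0.2864] [0.4412 0.4097 0.2873] [[-0.43, 0.903, 0.012], [0.903, 0.429, 0.009], [0.003, 0.015, -1.0]] 0.7483618027592746
from [0.4412 0.4097 0.2873] to [ 0.33 -0.15  0.32] | tool d mm [-457.6 -340.2  -39.2] r deg [ 0.8 -0.4 25.4]
```

```bash
python3 -m inch '[{"gripper":0.08,"dx":-0.04,"dy":-0.03,"dz":-0.02,"rx":0,"ry":0,"rz":0},{"gripper":0.08,"dx":-0.09,"dy":-0.067,"dz":-0.04,"rx":0,"ry":0,"rz":5},{"gripper":0.08,"dx":-0.14,"dy":-0.104,"dz":-0.04,"rx":0,"ry":0,"rz":10},{"gripper":0.08,"dx":-0.19,"dy":-0.141,"dz":-0.04,"rx":0,"ry":0,"rz":15},{"gripper":0.08,"dx":-0.24,"dy":-0.178,"dz":-0.04,"rx":0,"ry":0,"rz":20},{"gripper":0.08,"dx":-0.29,"dy":-0.215,"dz":-0.04,"rx":0,"ry":0,"rz":25},{"gripper":0.08,"dx":-0.34,"dy":-0.252,"dz":-0.04,"rx":0,"ry":0,"rz":25},{"gripper":0.08,"dx":-0.39,"dy":-0.29,"dz":-0.04,"rx":0,"ry":0,"rz":25}]'
python3 - <<'E'
from h import *
p,R,o=pose(); print(np.round(o["joint_positions"],4).tolist(), p.round(4), R.as_matrix().round(3).tolist())
E
```

```text
t: 26.15
position: [0.3457, -0.0676, 0.3214]
tcp_rot: [2.21, 2.228, 0.024]
ft_force: [1.2, 0.0, -0.5]
grip_width: 0.877
[-0.2369, -0.1069, 1.7899, 0.0118, 1.4482, -0.2464] [ 0.3457 -0.0676  0.3214] [[-0.008, 1.0, 0.013], [1.0, 0.008, 0.009], [0.009, 0.013, -1.0]]
```

```bash
python3 -m inch '[{"gripper":0.08,"dx":-0.03,"dy":0,"dz":-0.01,"rx":0,"ry":5,"rz":0},{"gripper":0.08,"dx":-0.06,"dy":0,"dz":-0.02,"rx":0,"ry":10,"rz":0},{"gripper":0.08,"dx":-0.1,"dy":0,"dz":-0.03,"rx":0,"ry":16,"rz":0},{"gripper":0.08,"dx":-0.14,"dy":0,"dz":-0.04,"rx":0,"ry":24,"rz":0},{"gripper":0.08,"dx":-0.16,"dy":0,"dz":-0.05,"rx":0,"ry":30,"rz":0},{"gripper":0.08,"dx":-0.16,"dy":0,"dz":-0.05,"rx":0,"ry":30,"rz":0}]'
cat > kin.py <<'E'
import numpy as np
from scipy.spatial.transform import Rotation as Ro
from scipy.optimize import least_squares
C=Ro.from_euler('z',90,degrees=True)
def fk(j,q):
    L1,L2,h,L3,off,a0,r0=q
    B=Ro.from_euler('z',j[0]); th=j[1]+j[2]
    W=B*Ro.from_euler('y',th)*Ro.from_euler('z',j[3])
    R=W*Ro.from_euler('y',j[4])*Ro.from_euler('z',j[5])*C
    p=B.apply([r0+L1*np.sin(j[1])+L2*np.sin(th)+a0*np.cos(th),off,h+L1*np.cos(j[1])+L2*np.cos(th)-a0*np.sin(th)])+R.apply([0,0,L3])
    return p,R
E
python3 - <<'E'
from h import *
from kin import *
p,R,o=pose(); j=o["joint_positions"]; print(np.round(j,4).tolist(), p.round(4), R.as_matrix().round(4).tolist())
for f in(0,): print(fk(j,[.4,.4,.3,.3,0,0,0])[1].as_matrix().round(3))
E
```

```text
t: 26.9
position: [0.3464, -0.2307, 0.3679]
tcp_rot: [-1.917, -1.929, -0.536]
ft_force: [-1.1, 0.7, 0.4]
grip_width: 0.878
[-0.8844, 0.1974, 1.4667, 0.3525, 1.884, -0.851] [ 0.3464 -0.2307  0.3679] [[-0.0084, 0.9999, 0.007], [0.8603, 0.0037, 0.5098], [0.5098, 0.0103, -0.8603]]
[[-0.008  1.     0.007]
 [ 0.86   0.004  0.51 ]
 [ 0.51   0.01  -0.86 ]]
```

```bash
cat >> kin.py <<'E'
S=[([-1.178,.3203,1.56568,0,1.25738,-.02],[.2305,-.5262,.2131]),
([0.7301,0.3208,1.3799,-0.0016,1.4256,0.2864],[0.4412,0.4097,0.2873]),
([-0.2369,-0.1069,1.7899,0.0118,1.4482,-0.2464],[0.3457,-0.0676,0.3214]),
([-0.8844,0.1974,1.4667,0.3525,1.884,-0.851],[0.3464,-0.2307,0.3679])]
E
python3 - <<'E'
from kin import *
def res(q): 
    q=np.r_[q,0,0] if len(q)==5 else q
    return np.concatenate([fk(j,q)[0]-p for j,p in S])
s=least_squares(res,[.4,.4,.3,.3,0]); print(s.x.round(4),(s.fun*1000).round(1))
s=least_squares(res,[.4,.4,.3,.3,0,0,0]); print(s.x.round(4),(s.fun*1000).round(1))
E
```

```text
[0.5852 0.4138 0.1183 0.3324 0.0118] [ 1.3 -2.4 -0.1 -1.7 -1.2  0.3  0.4  0.2  0.  -1.1  0.2 -0.3]
[ 5.918e-01  4.172e-01  1.404e-01  3.357e-01  1.150e-02  2.530e-02
 -1.000e-04] [-0. -0.  0.  0. -0. -0. -0.  0. -0.  0. -0.  0.]
```

```bash
cat >> kin.py <<'E'
Q=least_squares(lambda q:np.concatenate([fk(j,q)[0]-p for j,p in S]),[.59,.417,.14,.336,.0115,.025,0]).x
lo=np.array([-3.11,-.84,.21,-1.34,.05,-2.56]);hi=np.array([3.11,2.01,2.61,4.49,2.63,2.56])
def ik(p,R,j0):
    def f(j):
        a,b=fk(j,Q); return np.r_[(a-p)*5,(b.inv()*R).as_rotvec()]
    s=least_squares(f,np.clip(j0,lo+.01,hi-.01),bounds=(lo,hi)); return s.x,np.abs(s.fun).max()
def bot_tool(g,haz,tilt,lay):
    """tool pose; grasp point g; lay=0 upright, 90 lying with cap along azimuth haz; tilt deg tool below horizontal when upright"""
    h=np.array([np.cos(np.deg2rad(haz)),np.sin(np.deg2rad(haz)),0]); Z=np.array([0,0,1.])
    R0=np.stack([Z,np.cross(h,Z),h],1)   # cols x,y,z of tool, upright, horizontal tool
    R=Ro.from_matrix(R0)*Ro.from_euler('y',-(tilt+lay),degrees=True)
    return np.asarray(g)+R.apply([0,0,.0188]),R
E
python3 - <<'E'
from h import *
from kin import *
p0,R0,o=pose(); j0=o["joint_positions"]
for haz in (40,60,75,90):
  for tilt in (15,25):
    for nm,g,lay,hz in(("grasp",[.41,-.349,.078],0,haz),("pre",np.array([.41,-.349,.078])-.1*np.array([np.cos(np.deg2rad(haz)),np.sin(np.deg2rad(haz)),0]),0,haz),("lift",[.41,-.349,.18],0,haz),("lay",[.5866,-.2788,.12],90,90)):
        p,R=bot_tool(g,hz,tilt,lay); j,e=ik(p,R,j0 if nm!="lay" else j0); print(haz,tilt,nm,j.round(2),round(e,4), R.as_matrix()[:,2].round(2))
E
```

```text
40 15 grasp [-1.28  0.8   1.92  1.1   1.49 -1.19] 0.0 [ 0.74  0.62 -0.26]
40 15 pre [-1.43  0.84  1.8   0.96  1.59 -1.15] 0.0 [ 0.74  0.62 -0.26]
40 15 lift [-1.28  0.64  1.89  1.09  1.58 -1.01] 0.0 [ 0.74  0.62 -0.26]
40 15 lay [-0.34  0.48  1.63 -0.3   0.96 -0.18] 0.0 [ 0.   -0.26 -0.97]
40 25 grasp [-1.25  0.71  1.92  1.04  1.36 -1.09] 0.0 [ 0.69  0.58 -0.42]
40 25 pre [-1.4   0.75  1.82  0.9   1.47 -1.08] 0.0 [ 0.69  0.58 -0.42]
40 25 lift [-1.25  0.55  1.87  1.01  1.47 -0.91] 0.0 [ 0.69  0.58 -0.42]
40 25 lay [-0.26  0.48  1.69 -0.54  0.92  0.06] 0.0 [ 0.   -0.42 -0.91]
60 15 grasp [-1.19  0.87  1.68  0.87  1.69 -1.11] 0.0 [ 0.48  0.84 -0.26]
60 15 pre [-1.3   0.94  1.49  0.79  1.82 -1.07] 0.0 [ 0.48  0.84 -0.26]
60 15 lift [-1.19  0.73  1.65  0.89  1.8  -0.98] 0.0 [ 0.48  0.84 -0.26]
60 15 lay [-0.34  0.48  1.63 -0.3   0.96 -0.18] 0.0 [ 0.   -0.26 -0.97]
60 25 grasp [-1.17  0.79  1.7   0.81  1.57 -1.06] 0.0 [ 0.45  0.78 -0.42]
60 25 pre [-1.28  0.85  1.52  0.73  1.7  -1.04] 0.0 [ 0.45  0.78 -0.42]
60 25 lift [-1.17  0.65  1.65  0.82  1.7  -0.93] 0.0 [ 0.45  0.78 -0.42]
60 25 la
[... 527 characters left out ...]
.49  0.69  1.86 -0.97] 0.0 [ 0.23  0.88 -0.42]
75 25 lay [-0.26  0.48  1.69 -0.54  0.92  0.06] 0.0 [ 0.   -0.42 -0.91]
90 15 grasp [-1.03  0.98  1.36  0.58  1.99 -1.15] 0.0 [ 0.    0.97 -0.26]
90 15 pre [-1.09  1.09  1.06  0.58  2.18 -1.08] 0.0 [ 0.    0.97 -0.26]
90 15 lift [-1.03  0.86  1.33  0.63  2.12 -1.06] 0.0 [ 0.    0.97 -0.26]
90 15 lay [-0.34  0.48  1.63 -0.3   0.96 -0.18] 0.0 [ 0.   -0.26 -0.97]
90 25 grasp [-1.01  0.9   1.4   0.52  1.87 -1.15] 0.0 [ 0.    0.91 -0.42]
90 25 pre [-1.08  1.01  1.12  0.5   2.04 -1.1 ] 0.0 [ 0.    0.91 -0.42]
90 25 lift [-1.01  0.79  1.35  0.56  2.01 -1.06] 0.0 [ 0.    0.91 -0.42]
90 25 lay [-0.26  0.48  1.69 -0.54  0.92  0.06] 0.0 [ 0.   -0.42 -0.91]
```

Run:
```python
from h import *
from kin import *
plan(*bot_tool([.41,-.48,.30],90,45,0)); plan(*bot_tool([.41,-.46,.15],90,20,0))
```

```text
from [ 0.3464 -0.2307  0.3679] to [ 0.41   -0.4667  0.2867] | tool d mm [-244.9   61.9  -50. ] r deg [ 0.3 14.3  0.5]
from [ 0.3464 -0.2307  0.3679] to [ 0.41   -0.4423  0.1436] | tool d mm [-296.9   60.5   85.5] r deg [ 0.2 39.3  0.6]
```

```bash
python3 -m inch '[{"gripper":0.085,"dx":-0.05,"dy":0.012,"dz":-0.02,"rx":0,"ry":4,"rz":0},{"gripper":0.085,"dx":-0.1,"dy":0.025,"dz":-0.04,"rx":0,"ry":8,"rz":0},{"gripper":0.085,"dx":-0.15,"dy":0.038,"dz":-0.05,"rx":0.2,"ry":12,"rz":0.3},{"gripper":0.085,"dx":-0.2,"dy":0.05,"dz":-0.05,"rx":0.2,"ry":14,"rz":0.5},{"gripper":0.085,"dx":-0.245,"dy":0.062,"dz":-0.05,"rx":0.2,"ry":16,"rz":0.5},{"gripper":0.085,"dx":-0.27,"dy":0.061,"dz":0,"rx":0.2,"ry":24,"rz":0.5},{"gripper":0.085,"dx":-0.29,"dy":0.061,"dz":0.05,"rx":0.2,"ry":32,"rz":0.6},{"gripper":0.085,"dx":-0.297,"dy":0.0605,"dz":0.0855,"rx":0.2,"ry":39.3,"rz":0.6}]'
python3 - <<'E'
from h import *
from kin import *
st();plan(*bot_tool([.41,-.45,.078],90,20,0))
f=grab("side"); cv2.imwrite("pics/s22.png",f["image"])
f=grab("wrist"); cv2.imwrite("pics/w22.png",f["image"])
f=grab("top"); cv2.imwrite("pics/t22.png",f["image"])
E
```

```text
t: 27.9
position: [0.4103, -0.4408, 0.1409]
tcp_rot: [-1.459, -1.457, -1.024]
ft_force: [0.4, 0.3, -0.4]
grip_width: 0.934
t27.90 p [ 0.4103 -0.4408  0.1409] R [[0.002, 1.0, -0.001], [0.337, 0.0, 0.941], [0.941, -0.002, -0.337]] F [ 0.4  0.3 -0.4] w 85.2
from [ 0.4103 -0.4408  0.1409] to [ 0.41   -0.4323  0.0716] | tool d mm [-62.4  -0.2  31.3] r deg [-0.  -0.3 -0.1]
```

View pics/s22.png

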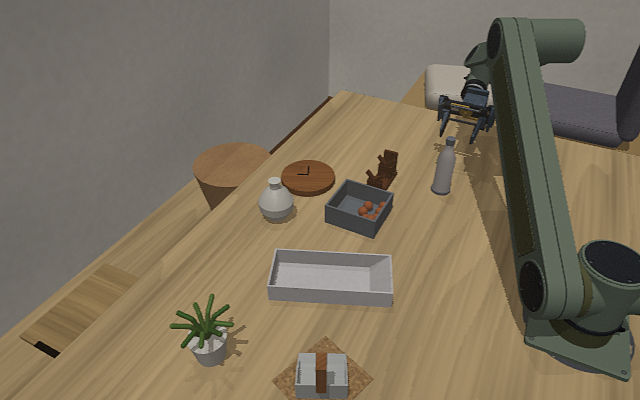

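View pics/w22.png

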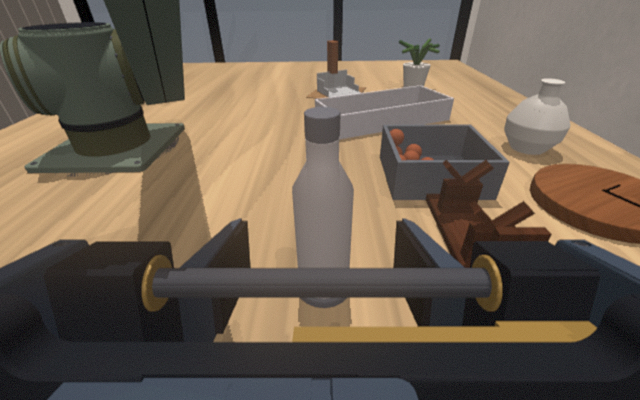

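View pics/t22.png

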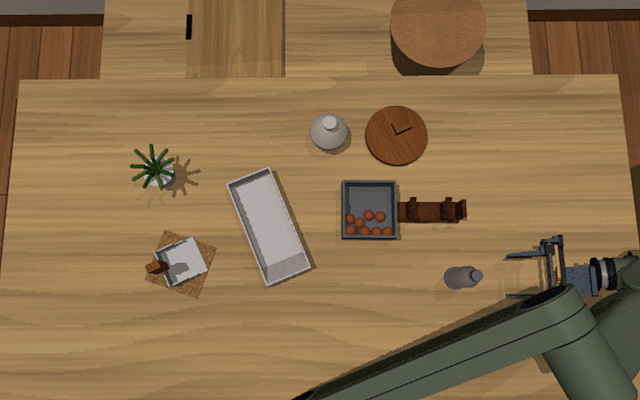

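```bash
python3 -m inch '[{"gripper":0.085,"dx":-0.02,"dy":0,"dz":0.01,"rx":0,"ry":0,"rz":0},{"gripper":0.085,"dx":-0.045,"dy":0,"dz":0.022,"rx":0,"ry":0,"rz":0},{"gripper":0.085,"dx":-0.0624,"dy":0,"dz":0.0313,"rx":0,"ry":0,"rz":0},{"gripper":0.085,"dx":-0.0624,"dy":0,"dz":0.0313,"rx":0,"ry":0,"rz":0},{"gripper":0.085,"dx":-0.052,"dy":0,"dz":0.06,"rx":0,"ry":0,"rz":0},{"gripper":0.085,"dx":-0.044,"dy":0,"dz":0.082,"rx":0,"ry":0,"rz":0},{"gripper":0.085,"dx":-0.038,"dy":0,"dz":0.100,"rx":0,"ry":0,"rz":0},{"gripper":0.085,"dx":-0.038,"dy":0,"dz":0.100,"rx":0,"ry":0,"rz":0}]'
python3 - <<'E'
from h import *
from kin import *
st();plan(*bot_tool([.41,-.349,.078],90,20,0))
f=grab("wrist"); cv2.imwrite("pics/w23.png",f["image"])
f=grab("top"); X=cloud(f); crop(f,"t23.png",420,220,580,320,5)
S=X[255:300,435:495].reshape(-1,3); q=S[S[:,2]>.178]; print(len(q),(q.max(0)+q.min(0))/2)
E
```

```text
t: 29.05
position: [0.4101, -0.3592, 0.073]
tcp_rot: [-1.459, -1.458, -1.021]
ft_force: [-0.3, 0.5, -0.3]
grip_width: 0.929
t29.05 p [ 0.4101 -0.3592  0.073 ] R [[0.002, 1.0, -0.003], [0.339, 0.002, 0.941], [0.941, -0.003, -0.339]] F [-0.3  0.5 -0.3] w 84.7
from [ 0.4101 -0.3592  0.073 ] to [ 0.41   -0.3313  0.0716] | tool d mm [ 8.1 -0.1 26.7] r deg [-0.2 -0.2 -0.1]
112 [ 0.41007275 -0.34919196  0.18450994]
```

View pics/w23.png

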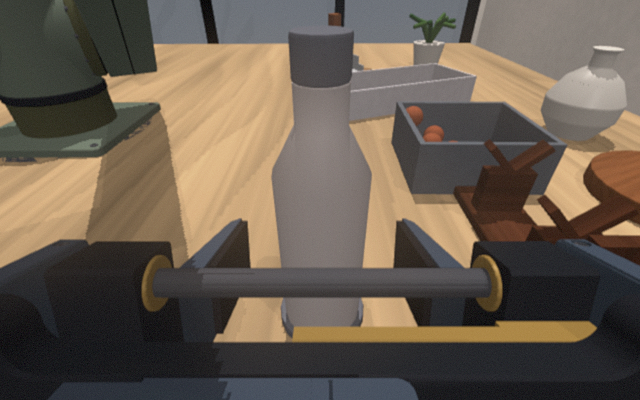

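View pics/t23.png

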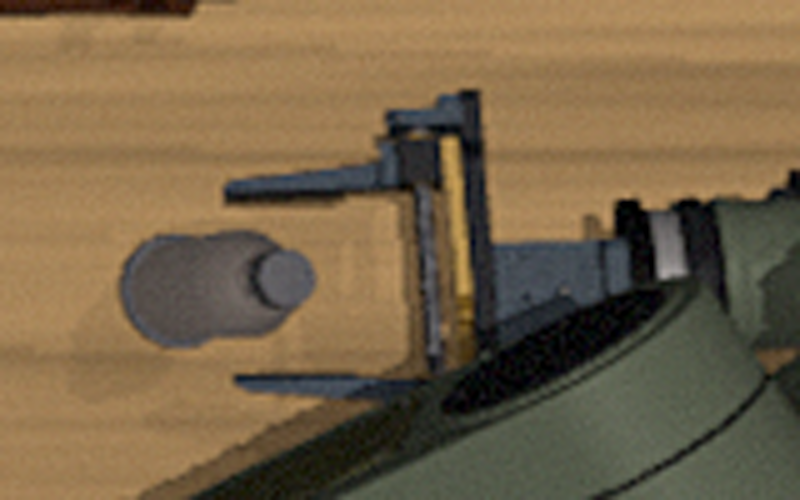

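Bottle is centred between the fingers. Advance the last 27 mm and close.

```bash
python3 -m inch '[{"gripper":0.085,"dx":0.004,"dy":0,"dz":0.014,"rx":0,"ry":0,"rz":0},{"gripper":0.085,"dx":0.008,"dy":0,"dz":0.0267,"rx":0,"ry":0,"rz":0},{"gripper":0.085,"dx":0.008,"dy":0,"dz":0.0267,"rx":0,"ry":0,"rz":0},{"gripper":0.07,"dx":0.008,"dy":0,"dz":0.0267,"rx":0,"ry":0,"rz":0},{"gripper":0.055,"dx":0.008,"dy":0,"dz":0.0267,"rx":0,"ry":0,"rz":0},{"gripper":0.04,"dx":0.008,"dy":0,"dz":0.0267,"rx":0,"ry":0,"rz":0},{"gripper":0.04,"dx":0.008,"dy":0,"dz":0.0267,"rx":0,"ry":0,"rz":0},{"gripper":0.04,"dx":0.008,"dy":0,"dz":0.0267,"rx":0,"ry":0,"rz":0}]' 35
python3 - <<'E'
from h import *
from kin import *
st();plan(*bot_tool([.41,-.349,.078],90,20,0))
f=grab("wrist"); cv2.imwrite("pics/w24.png",f["image"])
E
```

```text
t: 30.15
position: [0.4101, -0.3327, 0.0705]
tcp_rot: [-1.46, -1.459, -1.022]
ft_force: [-0.2, -1.2, -0.5]
grip_width: 0.56
t30.15 p [ 0.4101 -0.3327  0.0705] R [[0.002, 1.0, -0.002], [0.34, 0.001, 0.94], [0.94, -0.003, -0.34]] F [-0.2 -1.2 -0.5] w 51.1
from [ 0.4101 -0.3327  0.0705] to [ 0.41   -0.3313  0.0716] | tool d mm [ 1.4 -0.1  0.9] r deg [-0.1 -0.1 -0.1]
```

View pics/w24.png

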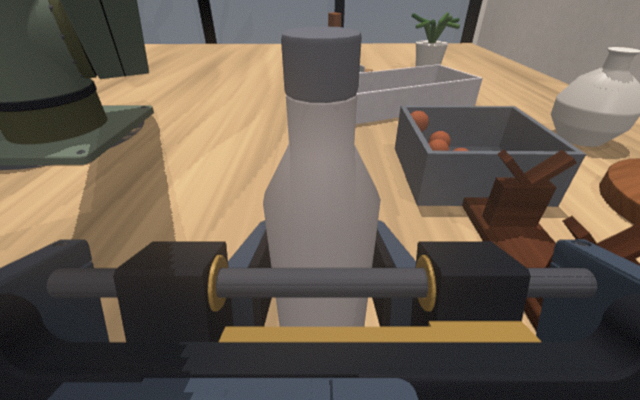

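```bash
python3 -m inch '[{"gripper":0.04,"dx":0.01,"dy":0,"dz":-0.0035,"rx":0,"ry":0,"rz":0},{"gripper":0.04,"dx":0.03,"dy":0,"dz":-0.011,"rx":0,"ry":0,"rz":0},{"gripper":0.04,"dx":0.06,"dy":0,"dz":-0.022,"rx":0,"ry":0,"rz":0},{"gripper":0.04,"dx":0.09,"dy":0,"dz":-0.033,"rx":0,"ry":0,"rz":0},{"gripper":0.04,"dx":0.12,"dy":0,"dz":-0.0435,"rx":0,"ry":0,"rz":0},{"gripper":0.04,"dx":0.141,"dy":0,"dz":-0.051,"rx":0,"ry":0,"rz":0},{"gripper":0.04,"dx":0.141,"dy":0,"dz":-0.051,"rx":0,"ry":0,"rz":0}]'
python3 - <<'E'
from h import *
from kin import *
st(); p0,R0,o=pose(); j=o["joint_positions"]
gs=np.array([.41,-.349,.227]); ge=np.array([.5858,-.2719,.24])
for s in np.linspace(0,1,9)[1:]:
    p,R=bot_tool(gs+s*(ge-gs),90-.55*s,20,90*s); j,e=ik(p,R,j); print(j.round(2),round(e,4)); plan(p,R)
f=grab("side"); crop(f,"s24.png",340,40,540,190,4)
E
```

```text
t: 31.08
position: [0.4106, -0.3329, 0.2222]
tcp_rot: [-1.462, -1.463, -1.021]
ft_force: [0.6, 0.2, -2.9]
grip_width: 0.564
t31.07 p [ 0.4106 -0.3329  0.2222] R [[0.0, 1.0, -0.001], [0.344, 0.001, 0.939], [0.939, -0.0, -0.344]] F [ 0.6  0.2 -2.9] w 51.4
[-0.97  0.7   1.31  0.56  2.   -0.97] 0.0
from [ 0.4106 -0.3329  0.2222] to [ 0.432  -0.3233  0.2189] | tool d mm [ 0.2 21.4 10.1] r deg [ -0.1 -11.2   0. ]
[-0.91  0.62  1.33  0.49  1.87 -0.93] 0.0
from [ 0.4106 -0.3329  0.2222] to [ 0.454  -0.3159  0.2175] | tool d mm [ 1.5 43.4 17.6] r deg [ -0.2 -22.4   0.1]
[-0.83  0.55  1.35  0.42  1.73 -0.87] 0.0
from [ 0.4106 -0.3329  0.2222] to [ 0.476  -0.309   0.2167] | tool d mm [ 3.1 65.4 24.3] r deg [ -0.2 -33.7   0.1]
[-0.75  0.48  1.38  0.32  1.58 -0.79] 0.0
from [ 0.4106 -0.3329  0.2222] to [ 0.4979 -0.3025  0.2165] | tool d mm [ 5.  87.4 30.4] r deg [ -0.3 -44.9   0.2]
[-0.64  0.43  1.41  0.19  1.45 -0.68] 0.0
from [ 0.4106 -0.3329  0.2222] to [ 0.5199 -0.2963  0.2169] | tool d mm [  7.5 109.4  36.1] r deg [ -0.3 -56.2   0.3]
[-0.53  0.39  1.45  0.04  1.33 -0.53] 0.0
from [ 0.4106 -0.3329  0.2222] to [ 0.5419 -0.2904  0.218 ] | tool d mm [ 10.6 131.3  41.3] r deg [ -0.3 -67.4   0.4]
[-0.41  0.37  1.48 -0.15  1.23 -0.36] 0.0
from [ 0.4106 -0.3329  0.2222] to [ 0.5638 -0.2844  0.2198] | tool d mm [ 14.4 153.3  46.2] r deg [ -0.3 -78.7   0.5]
[-0.29  0.38  1.5  -0.36  1.18 -0.16] 0.0
from [ 0.4106 -0.3329  0.2222] to [ 0.5857 -0.2783  0.2223] | tool d mm [ 18.9 175.2  51. ] r deg [ -0.3 -89.9   0.6]
```

View pics/s24.png

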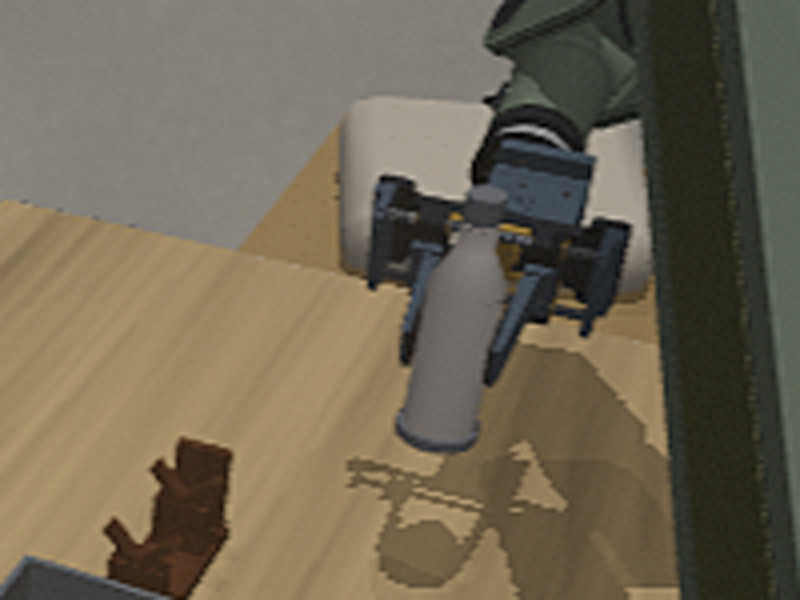

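```bash
python3 -m inch '[{"gripper":0.04,"dx":0,"dy":0.010,"dz":0.005,"rx":0,"ry":-5,"rz":0},{"gripper":0.04,"dx":0.0005,"dy":0.025,"dz":0.012,"rx":0,"ry":-13,"rz":0},{"gripper":0.04,"dx":0.0015,"dy":0.0434,"dz":0.0176,"rx":-0.2,"ry":-22.4,"rz":0.1},{"gripper":0.04,"dx":0.003,"dy":0.0625,"dz":0.0235,"rx":-0.2,"ry":-32,"rz":0.1},{"gripper":0.04,"dx":0.005,"dy":0.082,"dz":0.029,"rx":-0.3,"ry":-42,"rz":0.2},{"gripper":0.04,"dx":0.0067,"dy":0.101,"dz":0.034,"rx":-0.3,"ry":-52,"rz":0.3},{"gripper":0.04,"dx":0.009,"dy":0.121,"dz":0.039,"rx":-0.3,"ry":-62,"rz":0.4},{"gripper":0.04,"dx":0.012,"dy":0.139,"dz":0.043,"rx":-0.3,"ry":-71.5,"rz":0.4}]'
python3 - <<'E'
from h import *
from kin import *
st(); plan(*bot_tool([.5858,-.2719,.20],89.45,20,90))
E
```

```text
t: 32.12
position: [0.5492, -0.2872, 0.2159]
tcp_rot: [2.217, 2.201, -0.037]
ft_force: [-0.4, 0.2, -2.4]
grip_width: 0.561
t32.12 p [ 0.5492 -0.2872  0.2159] R [[0.007, 1.0, -0.004], [1.0, -0.007, -0.029], [-0.029, -0.004, -1.0]] F [-0.4  0.2 -2.4] w 51.2
from [ 0.5492 -0.2872  0.2159] to [ 0.5857 -0.2783  0.1823] | tool d mm [10.2 36.6 33.1] r deg [ -0.2 -18.3   0.2]
```

```bash
python3 -m inch '[{"gripper":0.04,"dx":0.004,"dy":0.015,"dz":0,"rx":0,"ry":-7,"rz":0},{"gripper":0.04,"dx":0.008,"dy":0.028,"dz":0.01,"rx":-0.1,"ry":-13,"rz":0.1},{"gripper":0.04,"dx":0.010,"dy":0.0366,"dz":0.022,"rx":-0.2,"ry":-18.3,"rz":0.2},{"gripper":0.04,"dx":0.0102,"dy":0.0366,"dz":0.033,"rx":-0.2,"ry":-18.3,"rz":0.2},{"gripper":0.04,"dx":0.0102,"dy":0.0366,"dz":0.033,"rx":-0.2,"ry":-18.3,"rz":0.2}]'
python3 - <<'E'
from h import *
from kin import *
st(); plan(*bot_tool([.5858,-.2719,.095],89.45,20,90))
f=grab("side"); crop(f,"s25.png",310,90,470,210,5)
f=grab("top"); crop(f,"t25.png",330,150,500,270,4)
E
```

```text
t: 32.75
position: [0.5843, -0.2782, 0.1802]
tcp_rot: [2.046, 2.026, -0.363]
ft_force: [0.1, 0.0, -2.2]
grip_width: 0.565
t32.75 p [ 0.5843 -0.2782  0.1802] R [[0.008, 1.0, -0.008], [0.941, -0.011, -0.339], [-0.339, -0.005, -0.941]] F [ 0.1  0.  -2.2] w 51.5
from [ 0.5843 -0.2782  0.1802] to [ 0.5857 -0.2783  0.0773] | tool d mm [34.8  1.9 96.8] r deg [-0.3 -0.2  0. ]
```

View pics/s25.png

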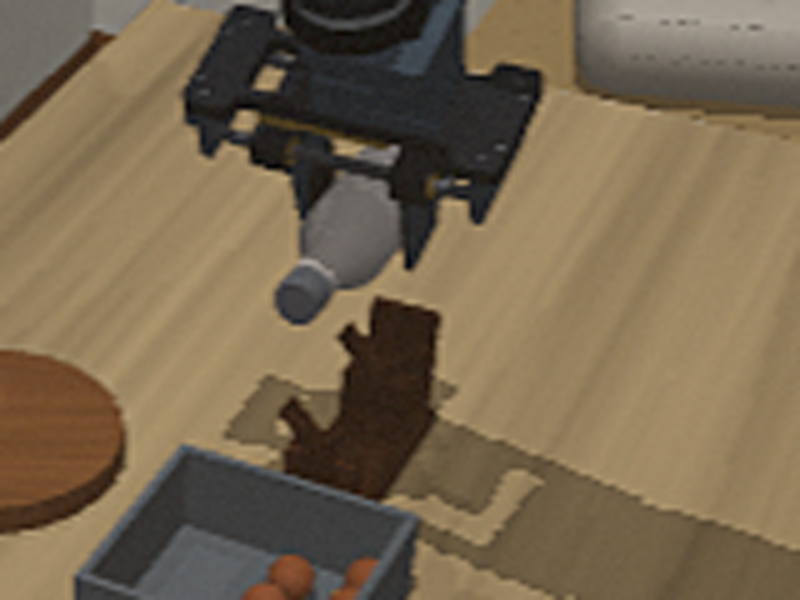

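View pics/t25.png

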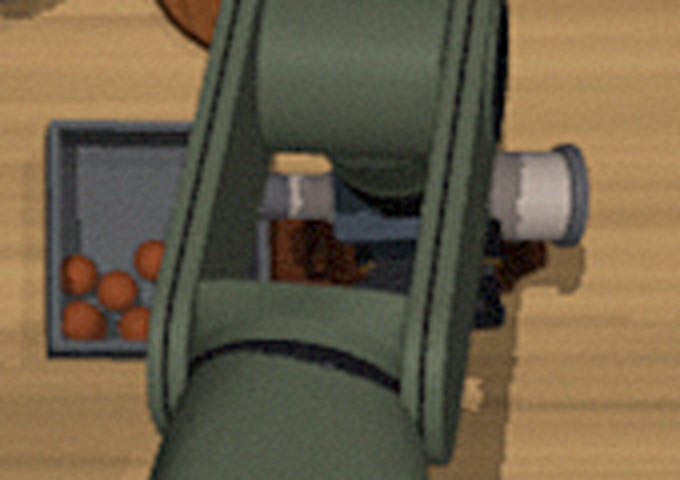

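Run:
```python
from h import *
f=grab("top"); print(onz(f,330+585/4,150+195/4,.198).round(4), onz(f,330+586/4,150+195/4,.228).round(4))
# foot end: depth
X=cloud(f); S=X[180:215,450:482].reshape(-1,3); q=S[S[:,2]>.16]; print(q.min(0).round(4),q.max(0).round(4),np.percentile(q[:,1],[1,3]).round(4)); 
q2=q[q[:,1]<-.33]; print(((q2.min(0)+q2.max(0))/2).round(4),q2[:,2].max())
```

```text
[ 0.5849 -0.3561  0.198 ] [ 0.5793 -0.3467  0.228 ]
[ 0.5051 -0.3472  0.1818] [ 0.6124 -0.199   0.5489] [-0.3459 -0.3449]
[ 0.5836 -0.3387  0.2083] 0.2347866480304986
```

```bash
python3 -m inch '[{"gripper":0.04,"dx":0.007,"dy":0.0015,"dz":0.02,"rx":-0.3,"ry":0,"rz":0},{"gripper":0.04,"dx":0.014,"dy":0.0015,"dz":0.04,"rx":-0.3,"ry":0,"rz":0},{"gripper":0.04,"dx":0.022,"dy":0.0015,"dz":0.062,"rx":-0.3,"ry":0,"rz":0},{"gripper":0.04,"dx":0.0285,"dy":0.0015,"dz":0.08,"rx":-0.3,"ry":0,"rz":0},{"gripper":0.04,"dx":0.0285,"dy":0.0015,"dz":0.08,"rx":-0.3,"ry":0,"rz":0}]'
python3 - <<'E'
from h import *
from kin import *
st(); plan(*bot_tool([.5858,-.2724,.095],89.45,20,90))
f=grab("side"); crop(f,"s26.png",310,90,470,210,5)
f=grab("top"); crop(f,"t26.png",330,150,500,270,4)
E
```

```text
t: 33.52
position: [0.586, -0.2807, 0.0971]
tcp_rot: [2.044, 2.02, -0.355]
ft_force: [-0.8, -0.2, -1.7]
grip_width: 0.561
t33.52 p [ 0.586  -0.2807  0.0971] R [[0.012, 1.0, -0.001], [0.94, -0.012, -0.341], [-0.341, 0.003, -0.94]] F [-0.8 -0.2 -1.7] w 51.1
from [ 0.586  -0.2807  0.0971] to [ 0.5857 -0.2788  0.0773] | tool d mm [ 8.5 -0.3 18. ] r deg [ 0.1 -0.1 -0.2]
```

View pics/s26.png

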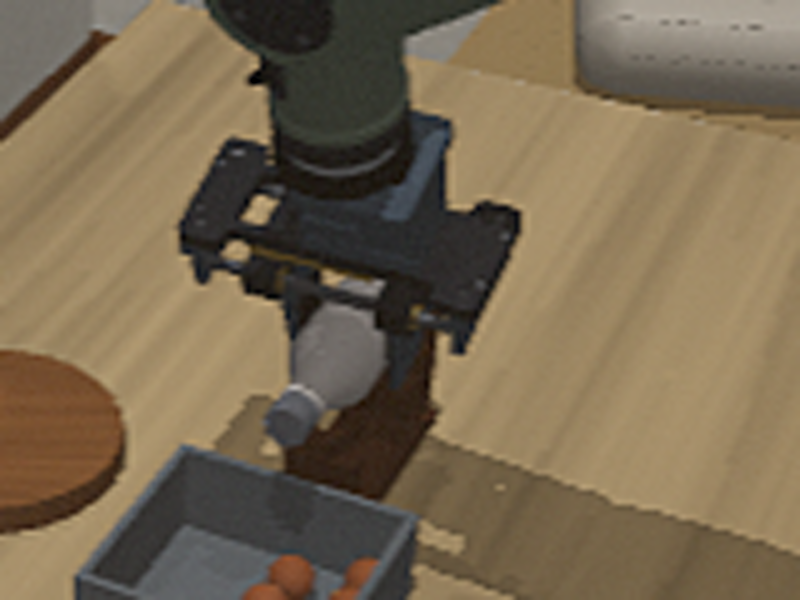

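View pics/t26.png

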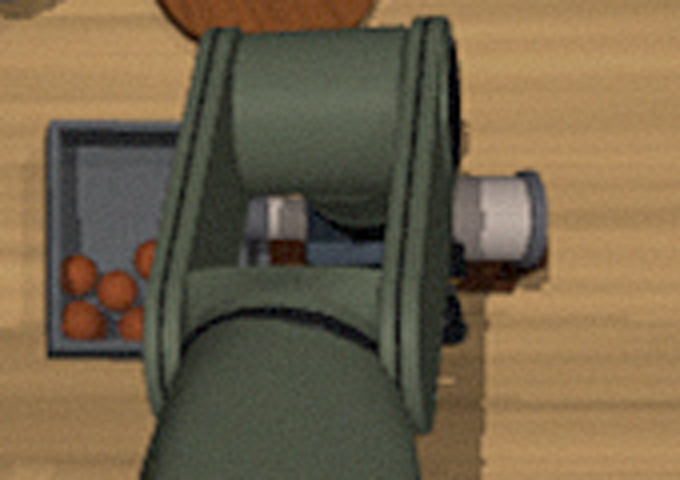

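```bash
python3 -m inch '[{"gripper":0.04,"dx":0.003,"dy":0,"dz":0.005,"rx":0,"ry":0,"rz":-0.2},{"gripper":0.04,"dx":0.006,"dy":0,"dz":0.010,"rx":0,"ry":0,"rz":-0.2},{"gripper":0.04,"dx":0.007,"dy":0,"dz":0.014,"rx":0,"ry":0,"rz":-0.2},{"gripper":0.04,"dx":0.007,"dy":0,"dz":0.014,"rx":0,"ry":0,"rz":-0.2}]'
python3 - <<'E'
from h import *
from kin import *
st(); plan(*bot_tool([.5858,-.2724,.095],89.45,20,90))
E
```

```text
t: 34.12
position: [0.5874, -0.2789, 0.083]
tcp_rot: [2.039, 2.022, -0.354]
ft_force: [0.5, -0.1, -1.4]
grip_width: 0.56
t34.12 p [ 0.5874 -0.2789  0.083 ] R [[0.009, 1.0, 0.002], [0.94, -0.007, -0.342], [-0.342, 0.005, -0.94]] F [ 0.5 -0.1 -1.4] w 51.0
from [ 0.5874 -0.2789  0.083 ] to [ 0.5857 -0.2788  0.0773] | tool d mm [ 2.  -1.7  5.3] r deg [ 0.3 -0.   0. ]
```

```bash
python3 -m inch '[{"gripper":0.04,"dx":0.0005,"dy":-0.001,"dz":0.0015,"rx":0.3,"ry":0,"rz":0},{"gripper":0.04,"dx":0.001,"dy":-0.0015,"dz":0.003,"rx":0.3,"ry":0,"rz":0},{"gripper":0.04,"dx":0.0015,"dy":-0.0015,"dz":0.004,"rx":0.3,"ry":0,"rz":0},{"gripper":0.04,"dx":0.0015,"dy":-0.0015,"dz":0.004,"rx":0.3,"ry":0,"rz":0}]'
python3 -m inch '[{"gripper":0.04,"dx":0.0003,"dy":0,"dz":0.001,"rx":0,"ry":0,"rz":0},{"gripper":0.04,"dx":0.0003,"dy":0,"dz":0.001,"rx":0,"ry":0,"rz":0}]'
```

```text
t: 34.62
position: [0.5858, -0.2789, 0.0787]
tcp_rot: [2.042, 2.023, -0.36]
ft_force: [-0.1, 0.5, -1.2]
grip_width: 0.563
t: 34.88
position: [0.5858, -0.2789, 0.0775]
tcp_rot: [2.042, 2.023, -0.36]
ft_force: [-0.3, -1.0, -2.3]
grip_width: 0.562
```

```bash
python3 -m inch '[{"gripper":0.04,"dx":0.0005,"dy":0,"dz":0.0015,"rx":0,"ry":0,"rz":0},{"gripper":0.04,"dx":0.0005,"dy":0,"dz":0.0015,"rx":0,"ry":0,"rz":0}]'
python3 - <<'E'
from h import *
f=grab("side"); crop(f,"s27.png",310,90,470,210,5)
f=grab("wrist"); cv2.imwrite("pics/w27.png",f["image"])
E
```

```text
t: 35.12
position: [0.5857, -0.2791, 0.0761]
tcp_rot: [2.042, 2.023, -0.36]
ft_force: [-0.7, 0.1, 0.3]
grip_width: 0.563
```

View pics/s27.png

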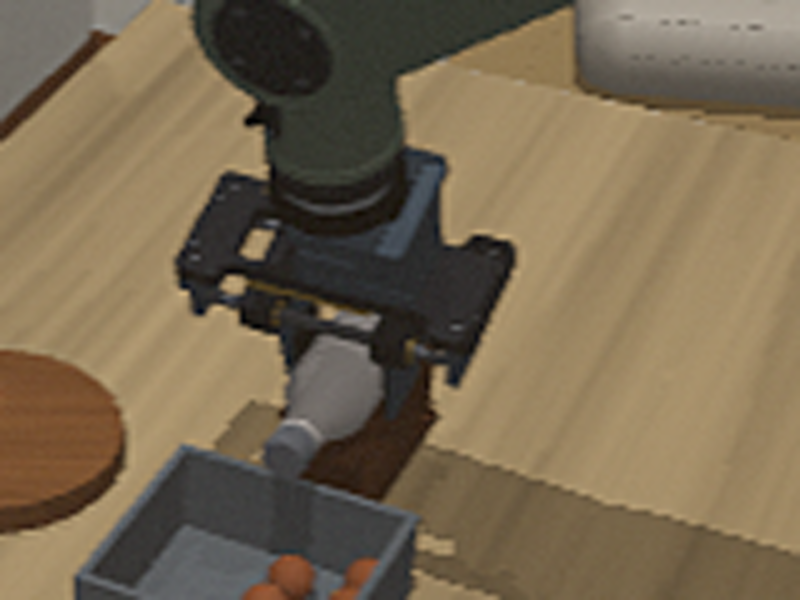

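View pics/w27.png

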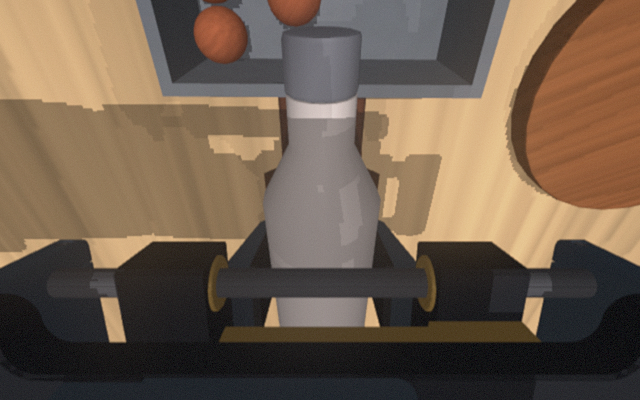

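```bash
python3 -m inch '[{"gripper":0.04,"dx":0.0004,"dy":0,"dz":0.001,"rx":0,"ry":0,"rz":0},{"gripper":0.04,"dx":0.0004,"dy":0,"dz":0.001,"rx":0,"ry":0,"rz":0},{"gripper":0.04,"dx":0.0004,"dy":0,"dz":0.001,"rx":0,"ry":0,"rz":0}]'
```

```text
t: 35.6
position: [0.5857, -0.2791, 0.0757]
tcp_rot: [2.042, 2.022, -0.36]
ft_force: [-3.1, 2.0, 5.2]
grip_width: 0.564
```

```bash
python3 -m inch '[{"gripper":0.053,"dx":0,"dy":0,"dz":0,"rx":0,"ry":0,"rz":0},{"gripper":0.056,"dx":0,"dy":0,"dz":0,"rx":0,"ry":0,"rz":0},{"gripper":0.062,"dx":0,"dy":0,"dz":0,"rx":0,"ry":0,"rz":0},{"gripper":0.07,"dx":0,"dy":0,"dz":0,"rx":0,"ry":0,"rz":0},{"gripper":0.078,"dx":0,"dy":0,"dz":0,"rx":0,"ry":0,"rz":0},{"gripper":0.078,"dx":0,"dy":0,"dz":0,"rx":0,"ry":0,"rz":0}]'
python3 - <<'E'
from h import *
st()
f=grab("side"); crop(f,"s28.png",310,90,470,210,5)
f=grab("wrist"); cv2.imwrite("pics/w28.png",f["image"])
E
```

```text
t: 36.35
position: [0.5857, -0.2791, 0.0756]
tcp_rot: [2.042, 2.023, -0.36]
ft_force: [-0.2, -0.8, 0.0]
grip_width: 0.857
t36.35 p [ 0.5857 -0.2791  0.0756] R [[0.009, 1.0, -0.003], [0.94, -0.009, -0.342], [-0.342, -0.0, -0.94]] F [-0.2 -0.8  0. ] w 78.1
```

View pics/w28.png

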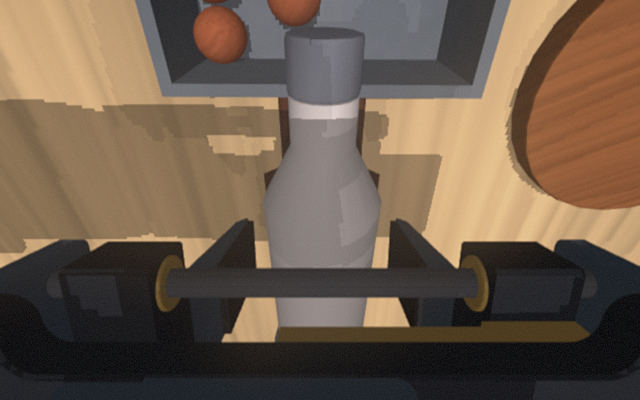

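View pics/s28.png

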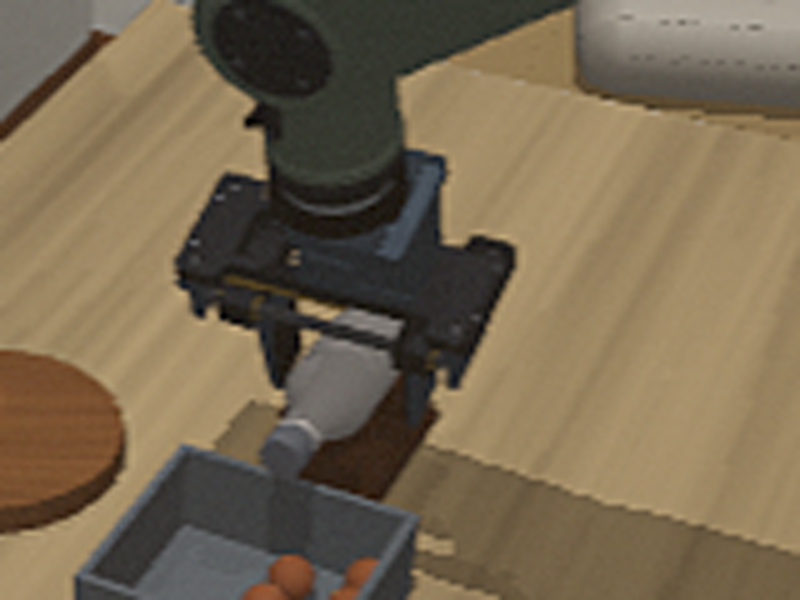

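Bottle rests in the saddles, barely shifting on release. Retreat along the tool axis, then clear off toward the robot.

```bash
python3 -m inch '[{"gripper":0.078,"dx":0,"dy":0,"dz":-0.015,"rx":0,"ry":0,"rz":0},{"gripper":0.078,"dx":0,"dy":0,"dz":-0.045,"rx":0,"ry":0,"rz":0},{"gripper":0.078,"dx":0,"dy":0,"dz":-0.09,"rx":0,"ry":0,"rz":0},{"gripper":0.078,"dx":0,"dy":0,"dz":-0.14,"rx":0,"ry":0,"rz":0},{"gripper":0.078,"dx":0,"dy":0,"dz":-0.19,"rx":0,"ry":0,"rz":0},{"gripper":0.078,"dx":-0.06,"dy":-0.06,"dz":-0.21,"rx":0,"ry":0,"rz":0},{"gripper":0.078,"dx":-0.12,"dy":-0.12,"dz":-0.22,"rx":0,"ry":0,"rz":0},{"gripper":0.078,"dx":-0.18,"dy":-0.18,"dz":-0.22,"rx":0,"ry":0,"rz":0}]'
python3 -m inch '[{"gripper":0.078,"dx":-0.06,"dy":-0.06,"dz":0,"rx":0,"ry":0,"rz":0},{"gripper":0.078,"dx":-0.12,"dy":-0.09,"dz":0,"rx":0,"ry":0,"rz":0},{"gripper":0.078,"dx":-0.16,"dy":-0.1,"dz":0,"rx":0,"ry":0,"rz":0},{"gripper":0.078,"dx":-0.16,"dy":-0.1,"dz":0,"rx":0,"ry":0,"rz":0},{"gripper":0.078,"dx":-0.16,"dy":-0.1,"dz":0,"rx":0,"ry":0,"rz":0}]'
python3 - <<'E'
from h import *
st()
f=grab("side"); cv2.imwrite("pics/s29.png",f["image"]); crop(f,"s29b.png",310,120,470,240,5)
f=grab("top"); cv2.imwrite("pics/t29.png",f["image"]); crop(f,"t29b.png",325,160,485,260,5)
X=cloud(f)
E
```

```text
t: 37.45
position: [0.4533, -0.3272, 0.3263]
tcp_rot: [2.038, 2.022, -0.358]
ft_force: [-0.1, -0.7, 0.6]
grip_width: 0.853
t: 38.08
position: [0.3519, -0.4762, 0.3813]
tcp_rot: [2.039, 2.021, -0.357]
ft_force: [-0.4, 0.4, 0.2]
grip_width: 0.855
t38.08 p [ 0.3519 -0.4762  0.3813] R [[0.009, 1.0, 0.0], [0.939, -0.008, -0.343], [-0.343, 0.003, -0.939]] F [-0.4  0.4  0.2] w 78.0
```

View pics/s29.png

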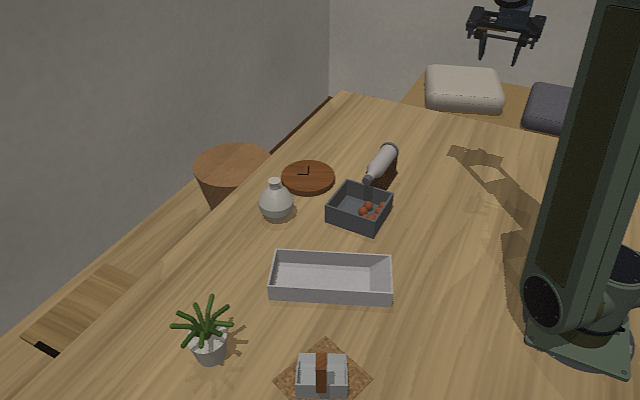

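View pics/s29b.png

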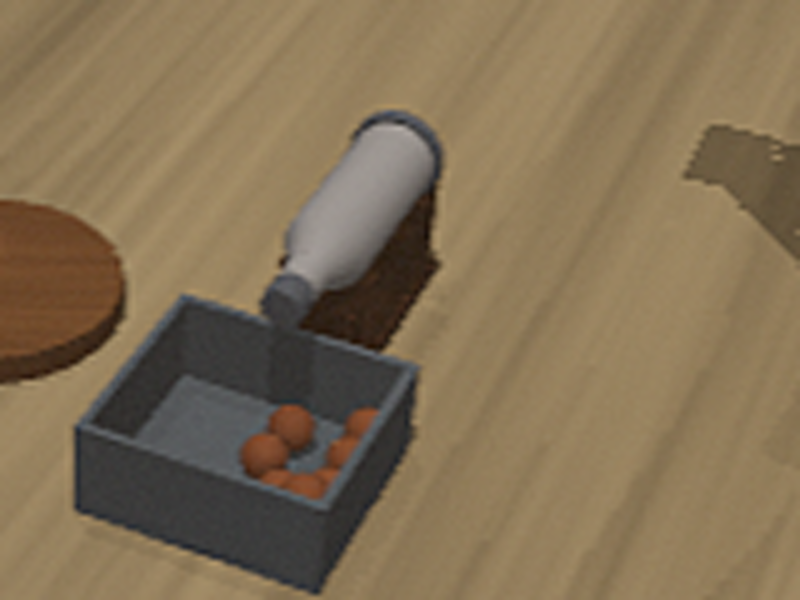

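View pics/t29.png

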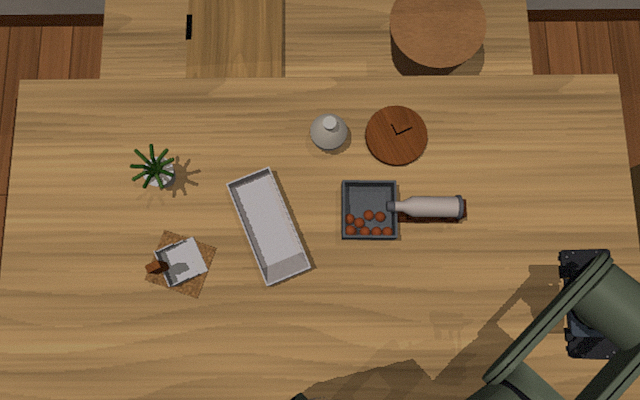

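View pics/t29b.png

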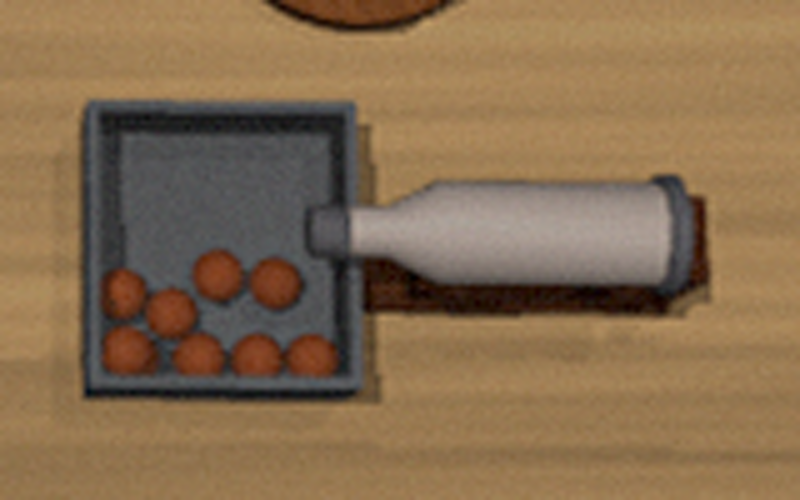

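Run:
```python
from h import *
from kin import *
f=grab("top"); X=cloud(f)
tip=onz(f,325+305/5,160+232/5,.100); base=onz(f,325+690/5,160+230/5,.11)
print("tip",tip.round(4),"base",base.round(4),"len",np.linalg.norm(tip-base))
S=X[185:225,380:470].reshape(-1,3)
for a,b in((-.33,-.30),(-.30,-.27),(-.27,-.245)):
    q=S[(S[:,1]>a)&(S[:,1]<b)&(S[:,2]>.1)]; t=np.percentile(q[:,2],90); print(a,"x",q[:,0].min().round(4),q[:,0].max().round(4),"ztop",t.round(4))
plan(*bot_tool([.50,-.17,.36],90,-10+20,90))
for n,(u0,v0,u1,v1) in dict(scoop=(120,215,225,310)).items():
    S=X[v0:v1,u0:u1].reshape(-1,3); q=S[(S[:,2]>.118)]; print(n,cv2.minAreaRect((q[:,:2]*1000).astype(np.float32)),q[:,2].max())
```

```text
tip [ 0.5857 -0.162   0.1   ] base [ 0.5832 -0.3513  0.11  ] len 0.18954200364200516
-0.33 x 0.5595 0.6079 ztop 0.1207
-0.3 x 0.5594 0.6074 ztop 0.1208
-0.27 x 0.5596 0.6078 ztop 0.1205
from [ 0.3528 -0.4752  0.3806] to [ 0.5    -0.1733  0.3415] | tool d mm [297.9 145.4 -66.7] r deg [ 0.  10.  -0.3]
scoop ((439.59515380859375, 406.93939208984375), (20.953266143798828, 35.65101623535156), 24.52030372619629) 0.13806467926073795
```

```bash
python3 -m inch '[{"gripper":0.078,"dx":0.05,"dy":0.05,"dz":-0.006,"rx":0,"ry":0,"rz":0},{"gripper":0.078,"dx":0.1,"dy":0.1,"dz":-0.012,"rx":0,"ry":0,"rz":0},{"gripper":0.078,"dx":0.15,"dy":0.15,"dz":-0.018,"rx":0,"ry":0,"rz":0},{"gripper":0.078,"dx":0.19,"dy":0.195,"dz":-0.024,"rx":0,"ry":0,"rz":0},{"gripper":0.078,"dx":0.22,"dy":0.22,"dz":-0.027,"rx":0,"ry":0,"rz":0},{"gripper":0.078,"dx":0.22,"dy":0.22,"dz":-0.027,"rx":0,"ry":0,"rz":0},{"gripper":0.078,"dx":0.22,"dy":0.22,"dz":-0.027,"rx":0,"ry":0,"rz":0}]'
python3 - <<'E'
from h import *
f=grab("wrist"); cv2.imwrite("pics/w30.png",f["image"]); crop(f,"w30b.png",200,20,440,200,3)
E
```

```text
t: 39.1
position: [0.5741, -0.2595, 0.3308]
tcp_rot: [2.035, 2.027, -0.359]
ft_force: [0.6, -0.7, 0.5]
grip_width: 0.859
```

View pics/w30.png

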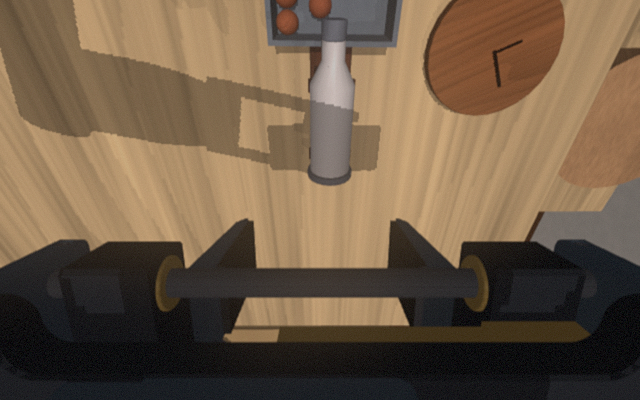

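```bash
python3 -m inch '[{"gripper":0.078,"dx":0.04,"dy":-0.01,"dz":-0.025,"rx":0,"ry":0,"rz":0},{"gripper":0.078,"dx":0.08,"dy":-0.02,"dz":-0.05,"rx":0,"ry":0,"rz":0},{"gripper":0.078,"dx":0.112,"dy":-0.035,"dz":-0.073,"rx":0,"ry":0,"rz":0},{"gripper":0.078,"dx":0.112,"dy":-0.035,"dz":-0.073,"rx":0,"ry":0,"rz":0},{"gripper":0.078,"dx":0.112,"dy":-0.035,"dz":-0.073,"rx":0,"ry":0,"rz":0}]'
python3 - <<'E'
from h import *
f=grab("wrist"); crop(f,"w31b.png",200,0,440,180,3)
E
```

```text
t: 39.78
position: [0.5388, -0.1312, 0.362]
tcp_rot: [2.037, 2.023, -0.358]
ft_force: [0.1, -0.7, 0.4]
grip_width: 0.854
```

View pics/w31b.png

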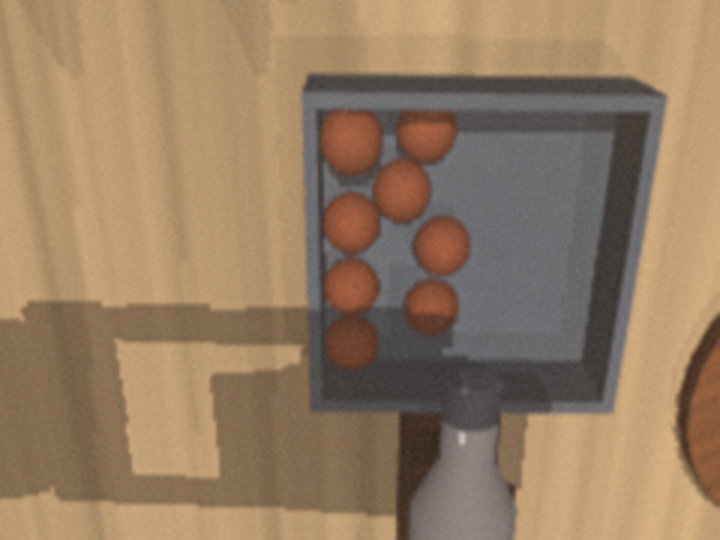

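Run:
```python
from h import *
f=grab("side"); cv2.imwrite("pics/s32.png",f["image"]); st()
a=cv2.imread("pics/side0.png"); d=cv2.absdiff(a,f["image"]).max(2)>60
for n,(u0,v0,u1,v1) in dict(vase=(255,170,300,225),clock=(278,155,338,196),plant=(165,290,250,368),scoop=(270,335,375,400)).items(): print(n,d[v0:v1,u0:u1].sum())
arm.close_job()
```

```text
t39.88 p [ 0.539  -0.1313  0.3612] R [[0.007, 1.0, -0.001], [0.939, -0.007, -0.343], [-0.343, 0.002, -0.939]] F [-0.   0.5  0.1] w 77.8
vase 0
clock 0
plant 0
scoop 120
the job is handed in; nothing more can be done
```

View pics/s32.png

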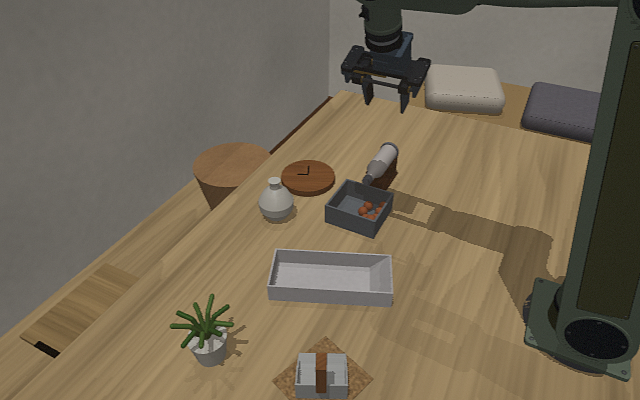

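The job is done and was handed in at about 40 s. All nine balls were in the scoop when it left the tray, and I tipped them into the planter box in one pass. I then stood the scoop back on the mat, and only after that laid the bottle in the cradle with its cap over the box.

**Last checks:**
- **Balls:** the tray is empty and no ball is lying outside the box. Only eight balls can be seen in the box. The one in the corner sits about 27 mm higher than the rest, so I take the ninth to be hidden underneath it, still below the rim. I did not see the ninth directly.
- **Bottle:** it lies level, with its axis 95 mm above the table as it should be. It is within about 2 mm of centred on the saddles, and the cap reaches about 30 mm over the box.
- **Scoop:** it stands upright on the mat, about 3 mm from where it started.
- **Vase, clock and potted plant:** the side picture shows no change from the first one.
- **Not tested:** neither the bottle nor the scoop was knocked during the run, so I never had to recover from that.

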